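# Hang the brush tin from the notched rail

## Robot

A 6-joint arm with a two-finger parallel gripper is mounted at the origin on the work surface. World frame = base frame: x ahead of the robot, y to its left, z up, the work surface at z = 0. Lengths are in m, angles in rad, forces in N, time in s.
With the tool pointing down it reaches from about 0.4 to 0.825 m from the base axis. Payload 7 kg.
Tool frame: the origin (TCP) lies at the very end of the fingers, on their centre line; the grasp point (between the pads) lies 19 mm behind it; z points along the fingers, y is the line along which they close (so a half turn about z gives the same grasp; the last joint's range is limited). The gripper opens to 85 mm and grips with 20 to 120 N. Pads are 22 mm wide; open, the fingers measure 114 mm over their backs; the gripper's body (76 mm by 85 mm) begins 54 mm behind the grasp point. The pads swing forward as they close: fully open they stand 13 mm farther back than shut.
Start: joints at [-0.963, 0.359, 0.012, 0, -1.224, -0.288], TCP at [0.212, -0.641, 0.231] pointing down, gripper open.
Joint ranges: [-3.07, 3.07], [-1.43, 2.12], [-1.02, 1.25], [-3.03, 1.67], [-3.05, -0], [-3.03, 3.03]. Speed limits (rad/s): [2.39, 2.39, 3.01, 3.14, 3.14, 3.14].

## Interface

Orientations are given as a unit quaternion [w, x, y, z].
In Python, from rig import * gives the robot as it stands. The module is installed in compiled form; this text tells all that it offers.
- The arm moves only by the tool play_rows, never from a script. Its argument "rows" is a list of rows, each a list of 3 entries, a list of its own where there are three numbers: the turn, a rotation vector about the tool's x, y, z in degrees, then the shift along the tool's x, y, z in cm, then the closure, from 0 (fully open) to 1 (shut). A call has 1 to 12 rows; each row shifts and turns the commanded pose from where the row before left it, along the tool's axes as they then stand; what a row does not reach is not made up. A row lasts 1/12 s, in which the tool goes at most 41.7 mm and 7.16 degrees, less where a joint would pass 70% of its speed; a pose out of reach is approached as far as the arm can. A call with a gripper value outside its range is refused whole. The fingers move at their own pace and stop on an object; "squeeze" is the grip in N (left out, the last holds). Time passes only in rows, so rows that do not move let the fingers close. It gives the time, the measured TCP pose, the force, the opening and the grip force at its end, in the units of the state.
- state(): the state, without advancing time (a new reading comes with each control period).
- read_camera(name): name is "scene" or "top" or "wrist"; returns (picture, depth): 400x640x3 uint8, red, green, blue; 400x640 float32, m along the optical axis (not along the pixel's ray), 0 where there is no reading.
- calibration(name): a dict with "mtx" (3x3 intrinsics, pixels), "eye" and "rotation" of the camera in the world. Camera axes: x right, y up, looking along -z (the intrinsics and any distortion apply to the point x, -y, -z); pixel columns grow to the right and rows downward; lengths in m; the calibration is good to about 2 mm. A picture is of the moment at which its call begins: read the wrist's pose just before it. calibration takes no time and is no camera call; for the wrist camera it gives the pose at the moment of the call.
- finish_job(): hands the job in; it is judged then, once.
The state is a dict: "time": time; "q": joint angles; "joint_velocities": joint speeds; "tau": joint torques, N m; "tcp_pos": TCP position; "ee_rot": TCP orientation; "contact_force": force on the tool from outside, world axes, zero at the start; "wrist_torque": the same for the moment, N m; "grip_width": finger opening in m; "gripper_force": force on a finger pad.
Only numpy, scipy, OpenCV 4.12 (cv2) and the standard library are available. Lean on these libraries where they do the work, as an engineer would, in place of code of your own. Each camera call takes 0.05 s, during which the arm holds its last target. There are 200 camera calls.

## Task

Take the S-hook off its little rack and hang it on the wooden rail, feeling along the bar for a notch and pressing the hook lightly home in it before you let go. Then hang the blue brush tin by its wire bail from the hook's lower curl, lowering it until the hook carries it before you let go, so that it hangs free and upright. Be gentle with the rail and leave the stone head, the books and the toy bus where they are.

Things in the scene. Friction and masses are not known exactly. Their poses are not given: they have to be found in the camera images.
- stand: The rail: two wooden uprights on a base board fixed to the table, carrying a round notched beech bar. Origin on the table under the rail's middle; x points away from the robot's side, y along the bar, z up. Base board 100 x 440 x 18 mm; uprights at y = +-190 mm, 28 mm deep. Bar 450 mm long, 20 mm thick, axis at z = 320 mm.
- bar_mid (a point): Point on the bar's axis midway between the uprights; axes as the stand's. Not tied to a notch: the bar may be clamped up to 30 mm either way along y. It has 5 turned grooves 60 mm apart, dark inside, so one lies somewhere within +-30 mm of this point; where is not measured. Groove: floor 10 mm wide, 11 mm diameter (4.5 mm deep), steep sides, edges bevelled 1.5 mm.
- rack: Small dark wooden rack, fixed, with a steel rod 12 mm thick along its y axis, 200 mm above the table, between posts centred at y = +-80 mm (16 mm thick, 24 mm deep). Origin on the table under its middle.
- shook: S-hook of 8 mm round steel in its own x-z plane, 136 mm tall, 0.11 kg; hangs upright on the rack's rod at the start. Origin at the middle of its slanting shank (and centre of mass), z up. Shank straight from (x, z) = (-18, 38.5) to (18, -38.5) mm; upper curl about (0, 45), lower about (0, -45), 15 mm inside radius.
- hook_crown (a point): Inside top of the S-hook's upper curl, 60 mm above its origin: the point that rests on the bar. This curl's free tip is on the +x side at (18.7, 48.3) mm; its mouth, 29 mm wide between tip and shank, faces down and +x.
- hook_seat (a point): Inside bottom of the S-hook's lower curl, 60 mm below its origin: the bail rests here. This curl's free tip is on the -x side at (-18.7, -48.3) mm; its mouth, 29 mm wide between tip and shank, faces up and -x.
- tin: Blue open tin standing upright, 62 mm in diameter (65 mm at the rim), 80 mm tall, 0.14 to 0.26 kg, with a stiff (not pivoting) upright bail of 6 mm wire in its y-z plane: it rises at y = +-29 mm and narrows from 112 mm height to the apex. Origin at the centre of the underside, z up.
- bail_apex (a point): Centre of the bail's wire at its apex, 156 mm above the tin's origin; the wire runs along the tin's y there.
- head: Bystander: carved stone head, about 65 x 56 x 113 mm. Origin under its middle.
- books: Bystander: two stacked notebooks, about 105 x 148 x 30 mm. Origin under their middle.
- bus: Bystander: small pale toy bus, 100 x 42 x 44 mm, long along its x. Origin under its middle.

How it is judged:
On the way, in this order (a step that is already met when the one before it is completed fails the run):
1. the S-hook is pressed home in a notch of the bar, still held by the fingers (z of hook_crown in the frame of bar_mid between 0.002 and 0.0075 m and x of hook_crown in the frame of bar_mid between -0.008 and 0.008 m and y of hook_crown in the frame of bar_mid between -0.16 and 0.16 m and contact force between shook and stand above 3 N and contact force between the fingers and shook above 1 N), for 0.2 s.
2. the tin's bail lies in the hook's lower curl and the hook carries some of it while the fingers still hold the tin (distance between bail_apex and hook_seat below 0.012 m and contact force between tin and shook above 0.5 N and contact force between the fingers and tin above 1 N), for 0.1 s.
At the end, for the whole second after the job is handed in: Hook in a notch: its inside top under 7.5 mm above the bar axis (10 on plain bar), within 8 mm fore/aft, between the uprights, tilt < 0.2 rad. Tin hangs by its bail in the lower curl (apex within 12 mm of the seat), tilt < 0.2 rad, clear of table and rail, nearly still (< 0.15 m/s, hook < 0.1) (z of hook_crown in the frame of bar_mid between 0.002 and 0.0075 m and x of hook_crown in the frame of bar_mid between -0.008 and 0.008 m and y of hook_crown in the frame of bar_mid between -0.16 and 0.16 m and angle between each of shook, tin's own z axis and vertical below 0.2 rad and distance between bail_apex and hook_seat below 0.012 m and contact force between tin and shook above 0.5 N and contact force between tin and stand below 0.1 N and height (world z) of tin above 0.02 m and linear speed of tin below 0.15 m/s and linear speed of shook below 0.1 m/s); the robot touches nothing.
It fails at once if the rail is pushed with more than 20 N through the hook (contact force between shook and stand above 20 N).
It fails at once if the rail is pushed with more than 10 N by the robot itself or by the tin (contact force between any of the arm, the fingers, tin and stand above 10 N).
It fails at once if the stone head, the books or the toy bus moved by more than 15 mm (distance of any of head, books, bus from where it was at the start of the episode above 0.015 m).
It also fails if it takes over 72 s, if anything falls off the work surface, if the arm or the gripper's body presses on something with over 40 N, if the wrist force passes 120 N, or if a joint passes its speed limit or range.

## Working session

There is one attempt and no reset: what is moved stays moved. The work goes in short steps, Python scripts to look and compute and a tool call to move; the robot and the scene stay as the last step left them, time stands still between calls to the robot, and variables do not carry over. Pictures are saved under pics/ and viewed, at most 11 in all, crops included, and the job is handed in when it is done.

Besides the shell and the picture viewer there is one more tool, called as a command line: name --argument value ..., lists and objects as JSON in quotes. play_rows: Moves the arm, as the interface text tells. Its arguments: {"type":"object","properties":{"rows":{"type":"array"},"squeeze":{"type":"number"}},"required":["rows"]}

```bash
mkdir -p pics; cat > h.py <<'E'
from rig import *
import numpy as np, cv2
def snap(n,f):
    c=calibration(n); im,d=read_camera(n)
    np.savez(f'pics/{f}.npz',im=im,d=d,mtx=c['mtx'],eye=c['eye'],R=c['rotation'])
    cv2.imwrite(f'pics/{f}.png',im[...,::-1]); return im,d,c
def load(f):
    z=np.load(f'pics/{f}.npz'); return z['im'],z['d'],dict(mtx=z['mtx'],eye=z['eye'],rotation=z['R'])
def pts(d,c):
    h,w=d.shape; u,v=np.meshgrid(np.arange(w),np.arange(h)); K=np.array(c['mtx'])
    p=np.stack([(u-K[0,2])/K[0,0]*d,-(v-K[1,2])/K[1,1]*d,-d],-1)
    return p@np.array(c['rotation']).T+np.array(c['eye'])
def ray(u,v,c):
    K=np.array(c['mtx']); r=np.array([(u-K[0,2])/K[0,0],-(v-K[1,2])/K[1,1],-1])
    r=np.array(c['rotation'])@r; return np.array(c['eye']),r/np.linalg.norm(r)
def plane(u,v,c,z):
    e,r=ray(u,v,c); return e+r*(z-e[2])/r[2]
def proj(p,c):
    q=np.array(c['rotation']).T@(np.array(p)-c['eye']); K=np.array(c['mtx'])
    return K[0,0]*q[0]/-q[2]+K[0,2], K[1,1]*q[1]/q[2]+K[1,2]
E
python3 - <<'E'
from h import *
ims=[snap(n,n+'0') for n in('scene','top')]
for i in ims: print(np.round(i[2]['eye'],3),np.round(i[2]['mtx'],1).tolist(),np.round(i[2]['rotation'],3).tolist())
cv2.imwrite('pics/both.png',cv2.resize(np.vstack([i[0] for i in ims])[...,::-1],(480,600)))
print({k:np.round(v,3).tolist() for k,v in state().items()})
E
```

```text
[1.063 0.593 1.18 ] [[473.1, 0.0, 314.0], [0.0, 473.1, 201.4], [0.0, 0.0, 1.0]] [0.346, 0.123, 0.312, 0.876]
[0.429 0.005 1.353] [[449.0, 0.0, 316.6], [0.0, 449.0, 202.4], [0.0, 0.0, 1.0]] [-0.704, -0.031, 0.043, 0.708]
{'time': 0.1, 'q': [-0.963, 0.359, 0.011, -0.0, -1.224, -0.288], 'joint_velocities': [0.001, -0.0, 0.001, -0.0, -0.0, 0.002], 'tau': [-0.001, -58.476, 29.411, 6.955, -0.003, -0.0], 'tcp_pos': [0.212, -0.64, 0.23], 'ee_rot': [-0.0, -0.159, 0.987, 0.001], 'contact_force': [-0.918, 0.543, -0.409], 'wrist_torque': [0.034, -0.013, 0.003], 'gripper_force': 0.0, 'grip_width': 0.085}
```

View pics/scene0.png

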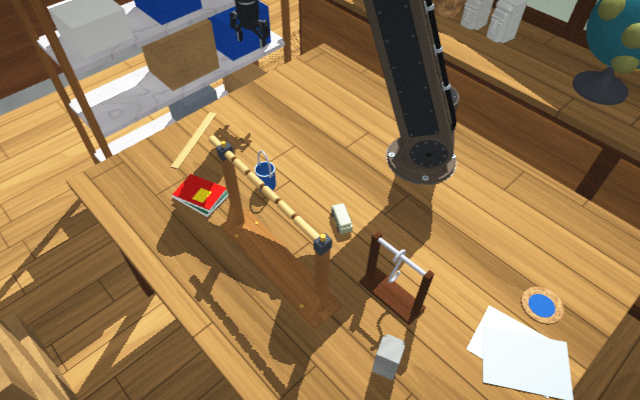

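View pics/top0.png

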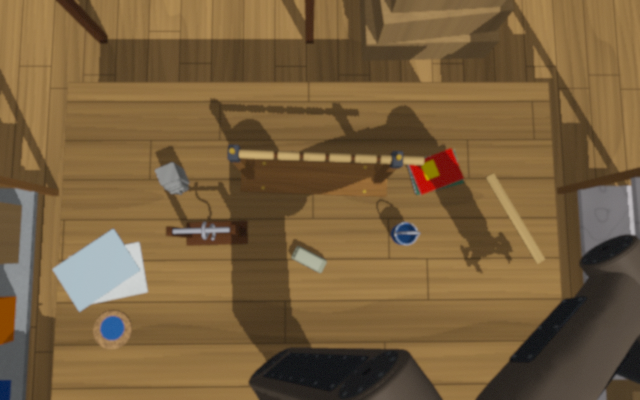

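The scene view shows the rail bar running from (215,140) to (325,245), the rack rod from (378,240) to (430,275) with the hook near (397,265), the tin at (265,175) and the bus at (341,217). In the top view the hook is at (208,231), the tin at (404,234), and the bar runs from (233,153) to (425,161) with dark grooves.

```bash
python3 - <<'E'
s=open('h.py').read()
s=s.replace("R=c['rotation'])","R=c['rotation'])",1)
s=s.replace("c=calibration(n); im","c=cal(n); im").replace("def snap","""from scipy.spatial.transform import Rotation as Ro
def cal(n):
    c=dict(calibration(n)); q=np.array(c['rotation'])
    if q.shape==(4,): c['rotation']=Ro.from_quat(q[[1,2,3,0]]).as_matrix()
    return c
def snap""",1)
open('h.py','w').write(s)
E
python3 - <<'E'
from h import *
for n in('scene','top'):
    im,d,c=snap(n,n+'1'); print(n,d.min(),d.max(),list(c))
    P=pts(d,c); hsv=cv2.cvtColor(im,cv2.COLOR_RGB2HSV)
    def at(u,v): return np.round(P[v,u],3).tolist()
    L={'scene':dict(barL=(222,145),barR=(318,238),rodA=(381,243),rodB=(427,273),hook=(400,258),bus=(341,217),head=(390,345)),
       'top':dict(barL=(240,154),barR=(390,160),rodA=(176,231),rodB=(228,230),hook=(208,231),bus=(309,259),head=(172,172),tin=(404,234),bks=(436,172))}[n]
    for k,(u,v) in L.items(): print(k,at(u,v))
    # wood bar height points
    m=(P[...,2]>.30)&(P[...,2]<.345)&(P[...,0]>.45)&(P[...,0]<.8)&(d>0)&(abs(P[...,1])<.4)
    q=P[m]; print('bar',m.sum(),q.mean(0),np.polyfit(q[:,1],q[:,0],1),q[:,1].min(),q[:,1].max(),np.percentile(q[:,2],95))
    m=(P[...,2]>.19)&(P[...,2]<.225)&(P[...,0]>.3)&(P[...,0]<.6)&(P[...,1]<-.1)&(P[...,1]>-.5)&(d>0)
    q=P[m]; print('rod',m.sum(),q.mean(0),np.polyfit(q[:,1],q[:,0],1),q[:,1].min(),q[:,1].max(),np.percentile(q[:,2],95))
    m=(hsv[...,0]>105)&(hsv[...,0]<125)&(hsv[...,1]>150)&(P[...,0]<.6)&(P[...,0]>.3)&(P[...,1]<-.1)&(P[...,1]>-.35)|((hsv[...,0]>100)&(hsv[...,0]<125)&(hsv[...,1]>130)&(P[...,1]>.05)&(P[...,1]<.35)&(P[...,2]<.2)&(P[...,0]>.2)&(P[...,2]>.005))
    q=P[m]; print('blue',m.sum(),q.min(0),q.max(0),np.mean(q,0)) if m.sum() else 0
    m=(P[...,2]>.1)&(P[...,2]<.17)&(P[...,0]>.3)&(P[...,0]<.55)&(P[...,1]>.1)&(P[...,1]<.35)
    q=P[m]; print('bail',m.sum(),q.min(0),q.max(0),np.polyfit(q[:,1],q[:,0],1)) if m.sum()>3 else 0
a=load('scene1')[0][100:360,160:480];b=load('top1')[0][130:280,140:460]
cv2.imwrite('pics/z1.png',np.vstack([cv2.resize(a,None,fx=1.2,fy=1.2)[:,:,::-1],cv2.resize(b,(384,180))[:,:,::-1]]))
cv2.imwrite('pics/z2.png',np.hstack([cv2.resize(load('scene1')[0][225:330,350:450],(400,420),interpolation=2),cv2.resize(load('top1')[0][200:270,150:250],(400,280),interpolation=2)[:420].repeat(1,0) if 0 else np.pad(cv2.resize(load('top1')[0][200:270,160:250],(400,311),interpolation=2),((0,109),(0,0),(0,0)))])[...,::-1])
E
```

```text
scene 0.0 3.8602333 ['mtx', 'eye', 'rotation']
barL [0.641, -0.197, 0.345]
barR [0.657, 0.172, 0.339]
rodA [0.486, 0.222, 0.201]
rodB [0.476, 0.356, 0.21]
hook [0.486, 0.283, 0.202]
bus [0.413, 0.018, 0.048]
head [0.633, 0.394, 0.11]
bar 1558 [ 0.64888411 -0.0026576   0.32692016] [0.04057262 0.64899193] -0.2622062475370813 0.1947628521413728 0.3381392927998588<stdin>:13: RuntimeWarning: Mean of empty slice.
  ret = um.true_divide(
Traceback (most recent call last):
TypeError: expected non-empty vector for x
```

```bash
python3 - <<'E'
from h import *
np.set_printoptions(precision=4,suppress=True)
snap('top','top1')
for n in('scene','top'):
    im,d,c=load(n+'1'); P=pts(d,c); hsv=cv2.cvtColor(im,cv2.COLOR_RGB2HSV)
    X,Y,Z=P[...,0],P[...,1],P[...,2]
    if n=='top':
        for k,(u,v) in dict(bus=(309,259),head=(172,172),tin=(404,234),bks=(436,172)).items(): print(k,P[v,u])
    for nm,m in dict(bar=(Z>.322)&(Z<.34)&(X>.55)&(X<.75)&(abs(Y)<.16),rod=(Z>.19)&(Z<.23)&(X>.4)&(X<.56)&(Y>.1)&(Y<.45),
        blue=(hsv[...,0]>100)&(hsv[...,0]<125)&(hsv[...,1]>130)&(Y<-.05)&(Y>-.35)&(Z<.2)&(X>.2)&(X<.6)&(Z>.005),
        bail=(Z>.1)&(Z<.17)&(X>.3)&(X<.6)&(Y<-.1)&(Y>-.35),base=(Z>.012)&(Z<.024)&(X>.5)&(X<.75)&(abs(Y)<.25)).items():
        q=P[m]; print(n,nm,m.sum(), *( [q.min(0),q.max(0),q.mean(0),np.polyfit(q[:,1],q[:,0],1)] if m.sum()>3 else []))
a=cv2.resize(load('scene1')[0][225:330,350:450],(400,420),interpolation=2)
b=np.pad(cv2.resize(load('top1')[0][200:270,160:250],(400,311),interpolation=2),((0,109),(0,0),(0,0)))
cv2.imwrite('pics/z2.png',np.hstack([a,b])[...,::-1])
E
```

```text
scene bar 798 [ 0.6322 -0.1596  0.322 ] [0.6618 0.16   0.3347] [0.6482 0.0151 0.3273] [0.0414 0.6476]
scene rod 519 [0.4609 0.1919 0.19  ] [0.503 0.369 0.216] [0.483  0.2834 0.2049] [-0.0286  0.4911]
scene blue 271 [ 0.4441 -0.3018  0.0067] [ 0.5043 -0.2344  0.1241] [ 0.4687 -0.269   0.0513] [0.2304 0.5307]
scene bail 61 [ 0.4703 -0.2991  0.1008] [ 0.4781 -0.2382  0.159 ] [ 0.4746 -0.2654  0.1314] [-0.0021  0.4741]
scene base 3999 [ 0.5001 -0.2323  0.012 ] [0.7046 0.25   0.024 ] [0.646  0.0058 0.0174] [0.0069 0.646 ]
bus [0.4026 0.0061 0.0468]
head [0.6467 0.3867 0.1116]
tin [ 0.4747 -0.2797  0.0054]
bks [ 0.6591 -0.3759  0.0286]
top bar 1030 [ 0.6312 -0.1584  0.3221] [0.6611 0.16   0.3361] [0.6454 0.0027 0.3282] [0.0419 0.6453]
top rod 440 [0.4605 0.1925 0.1904] [0.5015 0.3673 0.2169] [0.4805 0.2802 0.2069] [-0.0264  0.4879]
top blue 123 [ 0.4504 -0.2968  0.0051] [ 0.5016 -0.2378  0.074 ] [ 0.4773 -0.2808  0.0251] [0.056  0.4931]
top bail 49 [ 0.4705 -0.2963  0.1007] [ 0.4767 -0.2372  0.1622] [ 0.4738 -0.2625  0.1417] [0.0377 0.4837]
top base 4259 [ 0.5004 -0.227   0.012 ] [0.703  0.2498 0.024 ] [ 0.6409 -0.0043  0.0183] [-0.002   0.6409]
```

View pics/z2.png

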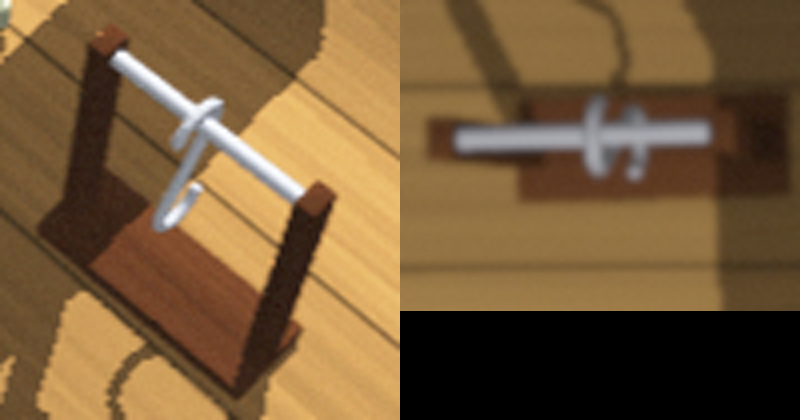

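The close-up shows the upper curl over the rod, at about top px (204,230), and the lower curl's tip pointing towards the robot (-x), as described. Next I'll get the grooves, the hook's y and the bail more exactly.

```bash
python3 - <<'E'
from h import *
np.set_printoptions(precision=4,suppress=True)
for n in('scene','top'):
    im,d,c=load(n+'1'); P=pts(d,c); X,Y,Z=P[...,0],P[...,1],P[...,2]
    hsv=cv2.cvtColor(im,cv2.COLOR_RGB2HSV)
    # brightness profile along bar top line (z=.328)
    ys=np.arange(-.22,.22,.001); g=im.astype(float).mean(2)
    prof=[]
    for y in ys:
        v=[]
        for dx in(-.004,0,.004):
            u,w=proj((.6463+.0415*y+dx,y,.326),c); v.append(cv2.getRectSubPix(g.astype(np.float32),(1,1),(u,w))[0,0])
        prof.append(np.mean(v))
    prof=np.array(prof); pf=np.convolve(prof,np.ones(7)/7,'same')
    print(n,'groove minima',[(round(ys[i],3),int(pf[i])) for i in range(8,len(ys)-8) if pf[i]==pf[i-8:i+9].min()])
    m=(Z>.2095)&(Z<.225)&(X>.44)&(X<.53)&(Y>.225)&(Y<.335); print('hooktop',m.sum(),P[m].mean(0),P[m].min(0),P[m].max(0))
    m=(Z>.06)&(Z<.18)&(X>.44)&(X<.53)&(Y>.24)&(Y<.32); print('hooklow',m.sum(),P[m].mean(0),P[m].min(0),P[m].max(0))
    m=(Z>.19)&(Z<.2095)&(X>.46)&(X<.50)&(Y>.22)&(Y<.335)&(abs(Y-.28)>.02); q=P[m];print('rodline',m.sum(),np.polyfit(q[:,1]-.28,q[:,0],1),np.percentile(q[:,2],[50,90]))
    m=(Z>.19)&(Z<.23)&(X>.45)&(X<.52)&(hsv[...,1]>80); q=P[m]
    for s in(1,-1): 
        k=q[(q[:,1]-.28)*s>.06]; 
        if len(k): print('post',s,len(k),k.mean(0),k.min(0),k.max(0))
    m=(Z>.149)&(Z<.17)&(X>.44)&(X<.51)&(Y<-.2)&(Y>-.33); print('apex',m.sum(),P[m].mean(0),P[m].min(0),P[m].max(0)) if m.sum() else 0
    m=(Z>.07)&(Z<.09)&(X>.42)&(X<.53)&(Y<-.2)&(Y>-.33); print('rim',m.sum(),P[m].min(0),P[m].max(0))
    m=(Z>.12)&(Z<.16)&(X>.44)&(X<.51)&(Y<-.2)&(Y>-.33);print(P[m][np.argsort(P[m][:,1])][::4])
    m=(Z>.05)&(Z<.3)&(abs(X-.645)<.05)&(abs(Y)<.24)&(abs(Y)>.14)
    for s in(1,-1):
        k=P[m&(Y*s>0)&(Z>.1)]; print('upright',s,len(k),*( [k.min(0),k.max(0)] if len(k) else []))
E
```

```text
scene groove minima [(np.float64(-0.204), 65), (np.float64(-0.195), 64), (np.float64(-0.157), 89), (np.float64(-0.119), 191), (np.float64(-0.097), 86), (np.float64(-0.037), 84), (np.float64(0.023), 86), (np.float64(0.083), 88), (np.float64(0.137), 203), (np.float64(0.195), 49)]
hooktop 26 [0.4816 0.2744 0.2119] [0.4678 0.248  0.2096] [0.4949 0.2794 0.2153]
hooklow 122 [0.483  0.2754 0.122 ] [0.4583 0.2702 0.0811] [0.5038 0.2794 0.1763]
rodline 147 [-0.0213  0.4821] [0.2038 0.2067]
post 1 101 [0.4813 0.3617 0.2061] [0.4658 0.3428 0.1901] [0.4913 0.369  0.216 ]
post -1 86 [0.4863 0.2016 0.2068] [0.4698 0.1919 0.19  ] [0.4956 0.2099 0.2146]
apex 14 [ 0.4742 -0.2668  0.1534] [ 0.4703 -0.2823  0.1496] [ 0.4776 -0.2556  0.159 ]
rim 137 [ 0.4413 -0.3035  0.07  ] [ 0.5063 -0.2348  0.0895]
[[ 0.4744 -0.2968  0.1261]
 [ 0.4734 -0.2912  0.1383]
 [ 0.4752 -0.2823  0.1503]
 [ 0.4758 -0.2707  0.159 ]
 [ 0.4721 -0.2666  0.1509]
 [ 0.4758 -0.2618  0.1526]
 [ 0.4773 -0.2556  0.1496]
 [ 0.4738 -0.2512  0.1418]
 [ 0.4711 -0.2463  0.1304]
 [ 0.4765 -0.2433  0.1408]
 [ 0.4753 -0.2414  0.1283]]
upright 1 
[... 628 characters left out ...]
03] [0.4681 0.3529 0.1917] [0.4893 0.3673 0.2162]
post -1 63 [0.4827 0.1987 0.2101] [0.4723 0.1925 0.1911] [0.4937 0.2084 0.2169]
apex 22 [ 0.4737 -0.2676  0.1552] [ 0.4721 -0.2826  0.1502] [ 0.4751 -0.2541  0.1622]
rim 128 [ 0.4438 -0.3037  0.0702] [ 0.5063 -0.2342  0.0883]
[[ 0.4705 -0.2963  0.1223]
 [ 0.4725 -0.2884  0.1438]
 [ 0.4722 -0.2803  0.1549]
 [ 0.4748 -0.2744  0.1577]
 [ 0.4723 -0.2648  0.1523]
 [ 0.4749 -0.2587  0.1559]
 [ 0.4724 -0.2543  0.1512]
 [ 0.4728 -0.2512  0.1405]
 [ 0.4756 -0.2462  0.1386]
 [ 0.4761 -0.2429  0.128 ]
 [ 0.4764 -0.2388  0.1211]]
upright 1 192 [0.6388 0.1691 0.1   ] [0.6658 0.1913 0.2944]
upright -1 194 [ 0.6236 -0.2085  0.1002] [ 0.6517 -0.1867  0.2903]
```

play_rows --rows '[[[0,-7,0],[0,0,-2],0],[[0,-7,0],[0,0,-2],0],[[0,-7,0],[0,0,-2],0],[[0,-7,0],[0,0,-2],0],[[0,-7,0],[0,0,0],0],[[0,-7,0],[0,0,0],0],[[0,-3,0],[0,0,0],0],[[0,0,0],[0,0,0],0]]' --squeeze 40

```text
time: 0.87
tcp_pos: [0.1954, -0.6459, 0.306]
ee_rot: [0.38, -0.144, 0.912, 0.063]
contact_force: [0.1, 1.0, -0.5]
grip_width: 0.0857
gripper_force: 0.0
```

```bash
python3 -c "
from h import *
s=state();print(s['time'],s['q'],s['tcp_pos'],s['ee_rot'],s['contact_force'])"
```

```text
0.8667 [-1.45891077  0.45927355  0.38189471 -0.77242648 -1.66301611  0.19470322] [ 0.1953794  -0.64592356  0.30599548] [ 0.37959799 -0.14370164  0.91176287  0.06279867] [ 0.07784776  1.02153262 -0.4634726 ]
```

The two views agree. The grooves are at y = -0.157, -0.097, -0.037, 0.023 and 0.083, and the hook is at (0.4815, 0.2745). I'll grip the shank just below its middle with the tool tilted 60° from vertical, and use the groove at y = -0.037. First I transit.

```bash
cat >> h.py <<'E'
def Rt(th,ps):
    t=np.radians(th); a=np.array([np.sin(t)*np.cos(ps),np.sin(t)*np.sin(ps),-np.cos(t)]); y=np.array([-np.sin(ps),np.cos(ps),0])
    return np.stack([np.cross(y,a),y,a],1)
def here():
    s=state(); q=np.array(s['ee_rot']); return np.array(s['tcp_pos']),Ro.from_quat(q[[1,2,3,0]]).as_matrix(),s
def go(th,ps,*wps):
    p,R,s=here(); T=Rt(th,ps); v=np.degrees(Ro.from_matrix(R.T@T).as_rotvec())
    n=int(np.ceil(np.linalg.norm(v)/7)); print('turn',np.round(v,2),n,'x',np.round(v/max(n,1),2))
    for w in wps:
        d=T.T@(np.array(w)-p)*100; n=max(1,int(np.ceil(np.linalg.norm(d)/3.6))); print('shift cm',np.round(d,2),n,'x',np.round(d/n,2)); p=np.array(w)
    print('q',np.round(s['q'],2),'t',round(s['time'],2),'f',np.round(s['contact_force'],1),'w',s['grip_width'],s['gripper_force'],'tcp',np.round(s['tcp_pos'],4))
E
python3 - <<'E'
from h import *
p,R,s=here()
for w in((.42,-.3,.45),(.42,.15,.45)):
    d=R.T@(np.array(w)-p)*100;n=int(np.ceil(np.linalg.norm(d)/3.6)); print(n,np.round(d/n,2)); p=np.array(w)
E
```

```text
13 [-2.52  2.    0.98]
13 [-0.74  3.29  0.77]
```

play_rows --rows '[[[0,0,0],[-2.7,2.2,1.1],0.3],[[0,0,0],[-2.7,2.2,1.1],0.3],[[0,0,0],[-2.7,2.2,1.1],0.3],[[0,0,0],[-2.7,2.2,1.1],0.3],[[0,0,0],[-2.7,2.2,1.1],0.3],[[0,0,0],[-2.7,2.2,1.1],0.3],[[0,0,0],[-2.7,2.2,1.1],0.3],[[0,0,0],[-2.7,2.2,1.1],0.3],[[0,0,0],[-2.7,2.2,1.1],0.3],[[0,0,0],[-2.7,2.2,1.1],0.3],[[0,0,0],[-2.7,2.2,1.1],0.3],[[0,0,0],[-2.7,2.2,1.1],0.3]]'

```text
time: 1.87
tcp_pos: [0.422, -0.2915, 0.4464]
ee_rot: [0.378, -0.148, 0.912, 0.06]
contact_force: [0.3, -0.2, 0.2]
grip_width: 0.0597
gripper_force: 0.0
```

play_rows --rows '[[[0,0,0],[-0.8,3.5,0.8],0.3],[[0,0,0],[-0.8,3.5,0.8],0.3],[[0,0,0],[-0.8,3.5,0.8],0.3],[[0,0,0],[-0.8,3.5,0.8],0.3],[[0,0,0],[-0.8,3.5,0.8],0.3],[[0,0,0],[-0.8,3.5,0.8],0.3],[[0,0,0],[-0.8,3.5,0.8],0.3],[[0,0,0],[-0.8,3.5,0.8],0.3],[[0,0,0],[-0.8,3.5,0.8],0.3],[[0,0,0],[-0.8,3.5,0.8],0.3],[[0,0,0],[-0.8,3.5,0.8],0.3],[[0,0,0],[-0.8,3.5,0.8],0.3]]'

```text
time: 2.87
tcp_pos: [0.4121, 0.0008, 0.4326]
ee_rot: [0.353, -0.141, 0.923, 0.055]
contact_force: [0.2, -0.0, 0.1]
grip_width: 0.0596
gripper_force: 0.0
```

```bash
python3 - <<'E'
from h import *
a=Rt(60,.022)[:,2]; T=np.array([.4862,.2745,.136])+.019*a
go(60,.022,T-.14*a,T)
E
```

```text
turn [ 12.72 -18.08  10.12] 4 x [ 3.18 -4.52  2.53]
shift cm [21.68 27.2   9.67] 11 x [1.97 2.47 0.88]
shift cm [-0.  0. 14.] 4 x [-0.   0.   3.5]
q [ 0.79 -0.72 -0.75  0.4  -0.91 -2.2 ] t 2.87 f [ 0.2 -0.   0.1] w 0.059603554864634374 0.0 tcp [0.4121 0.0008 0.4326]
```

play_rows --rows '[[[0,0,0],[-0.4,3.0,0.8],0.3],[[0,0,0],[-0.4,3.0,0.8],0.3],[[0,0,0],[-0.4,3.0,0.8],0.3],[[0,0,0],[-0.4,3.0,0.8],0.3],[[0,0,0],[-0.4,3.0,0.8],0.3],[[0,0,0],[-0.4,3.0,0.8],0.3],[[3.2,-4.5,2.5],[0,0,0],0.3],[[3.2,-4.5,2.5],[0,0,0],0.3],[[3.2,-4.5,2.5],[0,0,0],0.3],[[3.2,-4.5,2.5],[0,0,0],0.3],[[0,0,0],[0,0,0],0.3]]'

```text
time: 3.78
tcp_pos: [0.4738, 0.1088, 0.4596]
ee_rot: [0.455, -0.061, 0.888, 0.019]
contact_force: [-0.4, -0.5, -0.4]
grip_width: 0.0598
gripper_force: 0.0
```

```bash
python3 - <<'E'
from h import *
a=Rt(60,.022)[:,2]; T=np.array([.4862,.2745,.136])+.019*a
go(60,.022,T-.14*a,T)
E
```

```text
turn [ 4.33 -5.79  4.27] 2 x [ 2.17 -2.89  2.14]
shift cm [27.22 16.54  5.47] 9 x [3.02 1.84 0.61]
shift cm [-0.  0. 14.] 4 x [-0.   0.   3.5]
q [ 0.92 -0.58 -0.97  1.07 -0.74 -3.03] t 3.78 f [-0.4 -0.5 -0.4] w 0.05977453392481972 0.0 tcp [0.4738 0.1088 0.4596]
```

play_rows --rows '[[[0,0,-7],[0,0,0],0.3],[[0,0,-7],[0,0,0],0.3],[[0,0,-7],[0,0,0],0.3],[[0,0,-7],[0,0,0],0.3],[[0,0,-7],[0,0,0],0.3],[[0,0,-7],[0,0,0],0.3],[[0,0,-7],[0,0,0],0.3],[[0,0,-7],[0,0,0],0.3],[[0,0,-7],[0,0,0],0.3],[[0,0,-7],[0,0,0],0.3],[[0,0,-7],[0,0,0],0.3],[[0,0,-7],[0,0,0],0.3]]'

```text
time: 4.78
tcp_pos: [0.4721, 0.1147, 0.4588]
ee_rot: [-0.351, 0.645, -0.614, 0.288]
contact_force: [0.2, 1.2, -0.4]
grip_width: 0.0598
gripper_force: 0.0
```

```bash
sed -i 's/return np.stack(\[np.cross(y,a),y,a\],1)/return np.stack([-np.cross(y,a),-y,a],1)/' h.py; cat > g.py <<'E'
from h import *
a=Rt(60,.022)[:,2]; T=np.array([.4862,.2745,.136])+.019*a
go(60,.022,T-.14*a,T)
E
python3 g.py
```

```text
turn [  1.24   8.48 -90.9 ] 14 x [ 0.09  0.61 -6.49]
shift cm [-27.08 -15.94   5.56] 9 x [-3.01 -1.77  0.62]
shift cm [ 0. -0. 14.] 4 x [ 0.  -0.   3.5]
q [ 0.94 -0.58 -0.97  1.06 -0.74 -1.56] t 4.78 f [ 0.2  1.2 -0.4] w 0.05977836450581277 0.0 tcp [0.4721 0.1147 0.4588]
```

The last joint moves away from its limit in this direction, so I'll continue the half turn.

play_rows --rows '[[[0.1,0.6,-6.5],[0,0,0],0.3],[[0.1,0.6,-6.5],[0,0,0],0.3],[[0.1,0.6,-6.5],[0,0,0],0.3],[[0.1,0.6,-6.5],[0,0,0],0.3],[[0.1,0.6,-6.5],[0,0,0],0.3],[[0.1,0.6,-6.5],[0,0,0],0.3],[[0.1,0.6,-6.5],[0,0,0],0.3],[[0.1,0.6,-6.5],[0,0,0],0.3],[[0.1,0.6,-6.5],[0,0,0],0.3],[[0.1,0.6,-6.5],[0,0,0],0.3],[[0.1,0.6,-6.5],[0,0,0],0.3],[[0.1,0.6,-6.5],[0,0,0],0.3]]'

```text
time: 5.78
tcp_pos: [0.4739, 0.1166, 0.4681]
ee_rot: [-0.06, 0.869, -0.089, 0.483]
contact_force: [0.3, -0.0, 0.2]
grip_width: 0.0601
gripper_force: 0.0
```

play_rows --rows '[[[0.1,0.6,-6.5],[0,0,0],0.3],[[0.1,0.6,-6.5],[0,0,0],0.3],[[0,0,0],[-3,-1.8,0.6],0.3],[[0,0,0],[-3,-1.8,0.6],0.3],[[0,0,0],[-3,-1.8,0.6],0.3],[[0,0,0],[-3,-1.8,0.6],0.3],[[0,0,0],[-3,-1.8,0.6],0.3],[[0,0,0],[-3,-1.8,0.6],0.3],[[0,0,0],[0,0,0],0.3]]'

```text
time: 6.53
tcp_pos: [0.414, 0.2596, 0.3813]
ee_rot: [0.012, 0.892, 0.001, 0.451]
contact_force: [0.0, -1.0, -0.1]
grip_width: 0.0597
gripper_force: 0.0
```

```bash
python3 g.py
```

```text
turn [2.17 6.38 0.04] 1 x [2.17 6.38 0.04]
shift cm [-17.62  -1.33   6.44] 6 x [-2.94 -0.22  1.07]
shift cm [ 0. -0. 14.] 4 x [ 0.  -0.   3.5]
q [ 1.48 -0.32 -1.02  1.09 -1.14 -0.54] t 6.53 f [ 0.  -1.  -0.1] w 0.05968014338957608 0.0 tcp [0.414  0.2596 0.3813]
```

```bash
python3 - <<'E'
from h import *
p,R,s=here(); print(np.degrees(np.arccos(-R[2,2])))
a=Rt(60,.022)[:,2]; T=np.array([.4862,.2745,.136])+.019*a
d=R.T@(T-.08*a-p)*100; print(d, T)
E
```

```text
53.64643734533818
[-16.1253135   -1.85197369  14.26133859] [0.5026505  0.27486197 0.1265    ]
```

play_rows --rows '[[[0,0,0],[-2.3,-0.27,2.04],0.3],[[0,0,0],[-2.3,-0.27,2.04],0.3],[[0,0,0],[-2.3,-0.27,2.04],0.3],[[0,0,0],[-2.3,-0.27,2.04],0.3],[[0,0,0],[-2.3,-0.27,2.04],0.3],[[0,0,0],[-2.3,-0.27,2.04],0.3],[[0,0,0],[-2.3,-0.27,2.04],0.3],[[2.1,6.3,0],[0,0,0],0.3],[[0,0,0],[0,0,0],0.3]]'

```text
time: 7.28
tcp_pos: [0.446, 0.3568, 0.2698]
ee_rot: [0.042, 0.892, -0.014, 0.45]
contact_force: [-1.0, -0.1, 0.1]
grip_width: 0.06
gripper_force: 0.0
```

```bash
sed -i 's/-.14\*a/-.06*a/' g.py; python3 g.py
```

```text
turn [6.04 6.45 0.29] 2 x [3.02 3.23 0.14]
shift cm [-9.67  8.32  5.92] 4 x [-2.42  2.08  1.48]
shift cm [0. 0. 6.] 2 x [0. 0. 3.]
q [ 1.32  0.04 -1.01  1.33 -0.97 -0.85] t 7.28 f [-1.  -0.1  0.1] w 0.059995505630135226 0.0 tcp [0.446  0.3568 0.2698]
```

```bash
cat > g.py <<'E'
from h import *
a=Rt(50,.022)[:,2]; T=np.array([.4838,.2745,.141])+.015*a
go(50,.022,T-.08*a+[0,0,.05],T-.08*a,T)
E
python3 g.py
```

```text
turn [ 6.04 -3.54 -0.24] 2 x [ 3.02 -1.77 -0.12]
shift cm [-3.72  8.31  1.32] 3 x [-1.24  2.77  0.44]
shift cm [-3.83  0.    3.21] 2 x [-1.92  0.    1.61]
shift cm [ 0. -0.  8.] 3 x [ 0.   -0.    2.67]
q [ 1.32  0.04 -1.01  1.33 -0.97 -0.85] t 7.28 f [-1.  -0.1  0.1] w 0.059995505630135226 0.0 tcp [0.446  0.3568 0.2698]
```

play_rows --rows '[[[3,-1.8,-0.1],[0,0,0],0.3],[[3,-1.8,-0.1],[0,0,0],0.3],[[0,0,0],[-0.9,2.1,0.3],0.3],[[0,0,0],[-0.9,2.1,0.3],0.3],[[0,0,0],[-0.9,2.1,0.3],0.3],[[0,0,0],[-0.9,2.1,0.3],0.3],[[0,0,0],[0,0,0],0.3]]'

```text
time: 7.87
tcp_pos: [0.4444, 0.31, 0.2841]
ee_rot: [0.018, 0.919, -0.004, 0.394]
contact_force: [-0.6, -0.1, 0.3]
grip_width: 0.06
gripper_force: 0.0
```

```bash
python3 g.py
```

```text
turn [ 3.    3.55 -0.37] 1 x [ 3.    3.55 -0.37]
shift cm [-4.65  3.64  2.44] 2 x [-2.33  1.82  1.22]
shift cm [-3.83  0.    3.21] 2 x [-1.92  0.    1.61]
shift cm [ 0. -0.  8.] 3 x [ 0.   -0.    2.67]
q [ 1.27 -0.11 -1.02  1.19 -0.86 -0.62] t 7.87 f [-0.6 -0.1  0.3] w 0.060014155858439014 0.0 tcp [0.4444 0.31   0.2841]
```

```bash
cat > g.py <<'E'
from h import *
a=Rt(43,.022)[:,2]; T=np.array([.4848,.2745,.139])+.010*a
go(43,.022,T-.05*a+[0,0,.06],T-.05*a,T)
E
python3 g.py
```

```text
turn [ 2.97 -3.45 -0.55] 1 x [ 2.97 -3.45 -0.55]
shift cm [-2.91  3.64  4.93] 2 x [-1.45  1.82  2.46]
shift cm [-4.09  0.    4.39] 2 x [-2.05  0.    2.19]
shift cm [-0. -0.  5.] 2 x [-0.  -0.   2.5]
q [ 1.27 -0.11 -1.02  1.19 -0.86 -0.62] t 7.87 f [-0.6 -0.1  0.3] w 0.060014155858439014 0.0 tcp [0.4444 0.31   0.2841]
```

play_rows --rows '[[[3,-3.5,-0.5],[0,0,0],0.3],[[0,0,0],[-1,1.2,1.6],0.3],[[0,0,0],[-1,1.2,1.6],0.3],[[0,0,0],[-1,1.2,1.6],0.3],[[0,0,0],[0,0,0],0.3]]'

```text
time: 8.28
tcp_pos: [0.4656, 0.294, 0.2545]
ee_rot: [0.008, 0.937, 0.006, 0.35]
contact_force: [0.1, -0.5, 0.1]
grip_width: 0.0601
gripper_force: 0.0
```

```bash
python3 g.py
```

```text
turn [1.49 2.08 0.03] 1 x [1.49 2.08 0.03]
shift cm [-2.41  1.99  1.34] 1 x [-2.41  1.99  1.34]
shift cm [-4.09  0.    4.39] 2 x [-2.05  0.    2.19]
shift cm [-0. -0.  5.] 2 x [-0.  -0.   2.5]
q [ 1.13 -0.1  -1.02  1.18 -0.7  -0.51] t 8.28 f [ 0.1 -0.5  0.1] w 0.06013714851300043 0.0 tcp [0.4656 0.294  0.2545]
```

60° and even 43° tilts are out of reach at the rack, because the elbow is at its limit. Instead I'll use a vertical tool and grip the robot-side flank of the upper curl, which stays clear of rod and bar.

```bash
cat > g.py <<'E'
from h import *
T=np.array([.4555,.2745,.174])
go(0,.022,T+[0,0,.09],T)
E
python3 g.py
```

```text
turn [  1.43 -40.91  -0.53] 6 x [ 0.24 -6.82 -0.09]
shift cm [-1.05  1.93 -0.95] 1 x [-1.05  1.93 -0.95]
shift cm [0. 0. 9.] 3 x [0. 0. 3.]
q [ 1.13 -0.1  -1.02  1.18 -0.7  -0.51] t 8.28 f [ 0.1 -0.5  0.1] w 0.06013714851300043 0.0 tcp [0.4656 0.294  0.2545]
```

play_rows --rows '[[[0,0,0],[0,0,-2],0.35],[[0.2,-6.8,-0.1],[0,0,0],0.35],[[0.2,-6.8,-0.1],[0,0,0],0.35],[[0.2,-6.8,-0.1],[0,0,0],0.35],[[0.2,-6.8,-0.1],[0,0,0],0.35],[[0.2,-6.8,-0.1],[0,0,0],0.35],[[0.2,-6.8,-0.1],[0,0,0],0.35],[[0,0,0],[0,0,0],0.35],[[0,0,0],[0,0,0],0.35]]'

```text
time: 9.03
tcp_pos: [0.4586, 0.2913, 0.2723]
ee_rot: [0.007, 0.999, 0.004, 0.047]
contact_force: [-0.3, 0.1, -0.5]
grip_width: 0.0556
gripper_force: 0.0
```

```bash
python3 g.py
```

```text
turn [ 0.84 -5.36 -0.79] 1 x [ 0.84 -5.36 -0.79]
shift cm [-0.35  1.68  0.83] 1 x [-0.35  1.68  0.83]
shift cm [0. 0. 9.] 3 x [0. 0. 3.]
q [ 0.99  0.07 -0.31  0.09 -1.15  0.55] t 9.03 f [-0.3  0.1 -0.5] w 0.05560183148613824 0.0 tcp [0.4586 0.2913 0.2723]
```

play_rows --rows '[[[0.8,-5.4,-0.8],[0,0,0],0.35],[[0,0,0],[-0.35,1.7,0.4],0.35],[[0,0,0],[0,0,0],0.35]]'

```text
time: 9.28
tcp_pos: [0.4531, 0.2713, 0.2669]
ee_rot: [0.002, 1.0, 0.012, -0.001]
contact_force: [-1.0, -1.0, 0.1]
grip_width: 0.0551
gripper_force: 0.0
```

```bash
python3 - <<'E'
from h import *
np.set_printoptions(precision=4,suppress=True)
im,d,c=snap('wrist','w1'); P=pts(d,c); X,Y,Z=P[...,0],P[...,1],P[...,2]
m=(Z>.19)&(Z<.225)&(X>.44)&(X<.53)&(Y>.2)&(Y<.36); print(m.sum())
q=P[m]
if len(q):
    r=q[(abs(q[:,1]-.2745)>.02)]; 
    if len(r)>10: print('rod',np.polyfit(r[:,1]-.2745,r[:,0],1),r[:,2].max(),r[:,1].min(),r[:,1].max())
    h=q[q[:,2]>.209]; print('hook',len(h),h.mean(0),h.min(0),h.max(0),np.polyfit(h[:,0]-.48,h[:,1],1))
m=(Z>.14)&(Z<.19)&(X>.44)&(X<.50)&(abs(Y-.2745)<.02); print('flank',m.sum(),P[m].min(0) if m.any() else 0,P[m].max(0) if m.any() else 0)
E
python3 g.py
```

```text
7478
rod [-0.0276  0.4809] 0.2135173922669847 0.2000127488596437 0.3599929168088958
hook 1741 [0.48   0.2843 0.211 ] [0.4652 0.2    0.209 ] [0.4935 0.36   0.2143] [-2.2806  0.2843]
flank 0 0 0
turn [0.19 0.04 0.1 ] 1 x [0.19 0.04 0.1 ]
shift cm [ 0.23 -0.26  0.35] 1 x [ 0.23 -0.26  0.35]
shift cm [0. 0. 9.] 3 x [0. 0. 3.]
q [ 0.91  0.1  -0.25  0.   -1.23  0.68] t 9.33 f [-0.4 -0.8 -0.3] w 0.055927892608513226 0.0 tcp [0.4532 0.2719 0.2675]
```

View pics/w1.png

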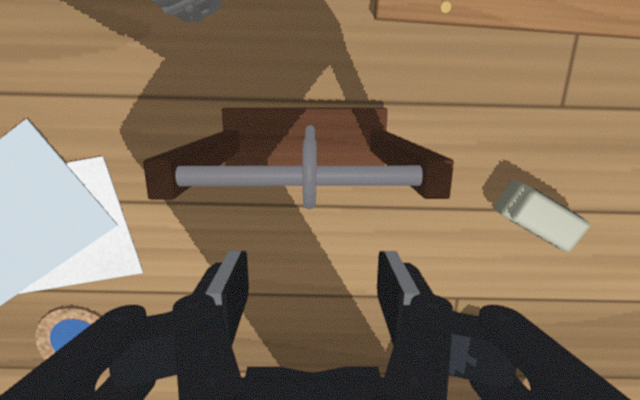

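The wrist view shows the hook on the rod at column 310, spanning rows 125 to 208, centred between the fingers (columns 246 and 380). I'll pin its y and x.

```bash
python3 - <<'E'
from h import *
np.set_printoptions(precision=4,suppress=True)
im,d,c=load('w1'); P=pts(d,c); X,Y,Z=P[...,0],P[...,1],P[...,2]
m=(Z>.2092)&(Z<.225)&(X>.44)&(X<.53)&(abs(Y-.2745)<.012); h=P[m]; print(m.sum(),h.mean(0),h.min(0),h.max(0),np.polyfit(h[:,0]-.48,h[:,1],1))
m=(Z>.17)&(Z<.225)&(X>.44)&(X<.475)&(abs(Y-.2745)<.02); h=P[m];print(m.sum(),h.mean(0),h.min(0),h.max(0))
m=(Z>.17)&(Z<.225)&(X>.49)&(X<.53)&(abs(Y-.2745)<.02); h=P[m];print(m.sum(),h.mean(0),h.min(0),h.max(0))
E
```

```text
496 [0.4805 0.2728 0.2114] [0.4671 0.2689 0.2092] [0.493  0.2766 0.2143] [0.0097 0.2728]
329 [0.4697 0.274  0.2066] [0.4579 0.2548 0.1936] [0.475  0.2944 0.2136]
331 [0.4959 0.2731 0.2039] [0.49   0.2692 0.1924] [0.5023 0.2771 0.2109]
```

play_rows --rows '[[[0,0,0],[0.23,-0.16,1.3],0.35],[[0,0,0],[0,0,2],0.35],[[0,0,0],[0,0,2],0.35],[[0,0,0],[0,0,2],0.35],[[0,0,0],[0,0,1.5],0.35],[[0,0,0],[0,0,0.5],0.35],[[0,0,0],[0,0,0],0.35]]'

```text
time: 9.92
tcp_pos: [0.4549, 0.2744, 0.1742]
ee_rot: [0.002, 1.0, 0.013, -0.001]
contact_force: [-0.4, 0.2, -0.1]
grip_width: 0.0556
gripper_force: 0.0
```

play_rows --rows '[[[0,0,0],[0,0,0],1],[[0,0,0],[0,0,0],1],[[0,0,0],[0,0,0],1],[[0,0,0],[0,0,0],1],[[0,0,0],[0,0,0],1],[[0,0,0],[0,0,0],1],[[0,0,0],[0,0,0],1],[[0,0,0],[0,0,0],1],[[0,0,0],[0,0,0],1]]' --squeeze 50

```text
time: 10.67
tcp_pos: [0.4566, 0.2754, 0.1758]
ee_rot: [-0.0, 1.0, 0.012, -0.0]
contact_force: [-2.9, 1.2, 6.1]
grip_width: 0.0063
gripper_force: 49.0
```

play_rows --rows '[[[0,0,0],[0,0,-0.3],1],[[0,0,0],[-0.1,0,-0.7],1],[[0,0,0],[-0.1,0,-1],1],[[0,0,0],[0,0,0],1],[[0,0,0],[0,0,0],1]]'

```text
time: 11.08
tcp_pos: [0.4544, 0.2751, 0.1959]
ee_rot: [-0.0, 1.0, 0.012, -0.0]
contact_force: [0.5, -0.1, -1.4]
grip_width: 0.0065
gripper_force: 48.6
```

```bash
python3 - <<'E'
from h import *
np.set_printoptions(precision=4,suppress=True)
_,_,s=here(); print(s['tcp_pos'],s['contact_force'],s['grip_width'],s['gripper_force'])
ims=[]
for n,b in(('scene',(340,200,460,320)),('wrist',None)):
    im,d,c=snap(n,n+'2'); P=pts(d,c)
    ims.append(im if b is None else im[b[1]:b[3],b[0]:b[2]])
cv2.imwrite('pics/v2.png',np.hstack([cv2.resize(ims[0],(390,390),interpolation=2),cv2.resize(ims[1][0:400,120:520],(390,390))])[...,::-1])
E
```

```text
[0.4544 0.2751 0.1959] [ 0.5379 -0.062  -1.3835] 0.006538185200308289 48.63442470319569
```

View pics/v2.png

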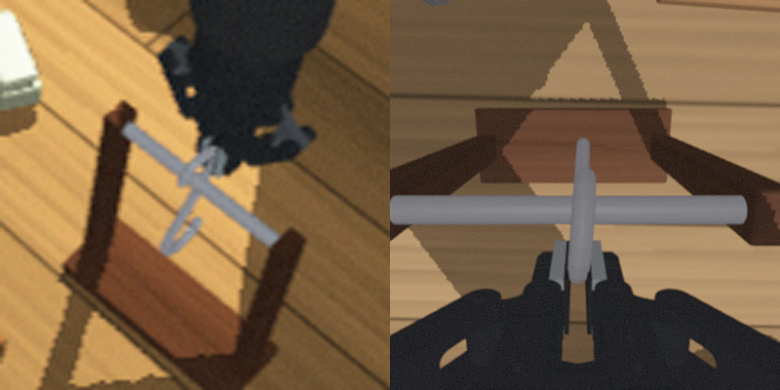

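The hook is lifted and held by its near flank, with the rod under the mouth at about (580,205) in the right half. I'll back out and carry it to the front of the rail.

play_rows --rows '[[[0,0,0],[-2,0,0],1],[[0,0,0],[-2,0,0],1],[[0,0,0],[-2,0,0],1],[[0,0,0],[-2,0,-1],1],[[0,0,0],[0,0,-3],1],[[0,0,0],[0,0,-3],1],[[0,0,0],[0,0,-3],1],[[0,0,0],[0,0,-2.4],1],[[0,0,3.75],[0,0,0],1],[[0,0,0],[0,0,0],1]]'

```text
time: 12.02
tcp_pos: [0.3746, 0.2734, 0.3204]
ee_rot: [-0.001, 1.0, -0.022, -0.0]
contact_force: [0.2, -0.2, -1.8]
grip_width: 0.0062
gripper_force: 48.9
```

```bash
cat > g.py <<'E'
from h import *
go(0,-.0415,(.5706,-.037,.320))
E
python3 g.py
```

```text
turn [-0.09  0.04 -0.13] 1 x [-0.09  0.04 -0.13]
shift cm [20.87 30.2   0.04] 11 x [1.9  2.75 0.  ]
q [ 1.06 -0.05 -0.28 -0.   -1.34  0.47] t 12.02 f [ 0.2 -0.2 -1.8] w 0.0061983943793450695 48.88185555115342 tcp [0.3746 0.2734 0.3204]
```

play_rows --rows '[[[0,0,0],[1.9,2.75,0],1],[[0,0,0],[1.9,2.75,0],1],[[0,0,0],[1.9,2.75,0],1],[[0,0,0],[1.9,2.75,0],1],[[0,0,0],[1.9,2.75,0],1],[[0,0,0],[1.9,2.75,0],1],[[0,0,0],[1.9,2.75,0],1],[[0,0,0],[1.9,2.75,0],1],[[0,0,0],[1.9,2.75,0],1],[[0,0,0],[1.9,2.75,0],1],[[0,0,0],[1.9,2.75,0],1],[[0,0,0],[0,0,0],1]]'

```text
time: 13.02
tcp_pos: [0.5722, -0.0419, 0.3164]
ee_rot: [0.001, 1.0, -0.021, -0.003]
contact_force: [0.6, 0.8, -0.3]
grip_width: 0.0063
gripper_force: 49.1
```

```bash
python3 - <<'E'
from h import *
np.set_printoptions(precision=4,suppress=True)
p,R,s=here(); print(p)
for n in('wrist','top','scene'):
    im,d,c=snap(n,n+'3'); P=pts(d,c)-p; 
    q=P@Rt(0,-.0415); X,Y,Z=q[...,0],q[...,1],-q[...,2]   # x fwd, z up rel TCP
    m=(Z>-.11)&(Z<.05)&(X>-.01)&(X<.06)&(abs(Y)<.03)&(im.max(2).astype(int)-im.min(2)<40)&(im.mean(2)>60)
    Q=np.stack([X,-Y,Z],-1)[m]; print(n,m.sum())
    for lo,hi in((-.11,-.085),(-.085,-.06),(-.06,-.03),(-.03,0),(0,.022),(.022,.05)):
        k=Q[(Q[:,2]>lo)&(Q[:,2]<hi)]
        if len(k)>3: print(lo,hi,len(k),k.mean(0),k.min(0),k.max(0))
im,d,c=load('wrist3')
g=im.astype(np.float32).mean(2); ys=np.arange(-.14,.1,.001)
pr=np.convolve([np.mean([cv2.getRectSubPix(g,(1,1),proj((.6463+.0415*y+dx,y,.327),c))[0,0] for dx in(-.004,0,.004)]) for y in ys],np.ones(7)/7,'same')
print([(round(ys[i],3),int(pr[i])) for i in range(8,len(ys)-8) if pr[i]==pr[i-8:i+9].min()])
P=pts(d,c); m=(P[...,2]>.322)&(P[...,2]<.335)&(P[...,0]>.62)&(P[...,0]<.68)&(abs(P[...,1])<.12)
q=P[m]; print('bar',m.sum(),np.polyfit(q[:,1]+.037,q[:,0],1),np.percentile(q[:,2],[50,95]))
E
```

```text
[ 0.5722 -0.0419  0.3164]
wrist 4686
-0.085 -0.06 160 [ 0.0424 -0.0042 -0.0664] [ 0.0375 -0.0078 -0.0792] [ 0.0456 -0.0001 -0.06  ]
-0.06 -0.03 250 [ 0.0361 -0.0034 -0.0518] [ 0.0278 -0.0074 -0.0599] [ 0.0411  0.001  -0.0417]
0 0.022 725 [ 0.0172 -0.0004  0.0148] [-0.0097 -0.0171  0.0033] [0.046  0.0163 0.0219]
0.022 0.05 3550 [ 0.0221 -0.0011  0.0327] [-0.01   -0.0297  0.022 ] [0.0448 0.0293 0.0499]
top 0
scene 190
-0.11 -0.085 14 [ 0.013   0.0036 -0.0892] [ 0.0038 -0.0003 -0.0931] [ 0.0199  0.008  -0.0851]
-0.085 -0.06 12 [ 0.0053  0.0046 -0.0794] [ 0.0002  0.0017 -0.0847] [ 0.0107  0.0092 -0.0756]
-0.06 -0.03 22 [ 0.0286  0.0033 -0.0407] [ 0.0225 -0.0011 -0.0526] [ 0.0337  0.0071 -0.0306]
-0.03 0 28 [ 0.0166  0.0048 -0.015 ] [ 0.0083  0.0001 -0.0296] [ 0.0247  0.0078 -0.0003]
0 0.022 37 [0.0123 0.0075 0.0114] [ 0.0048 -0.0053  0.0013] [0.0441 0.0173 0.0217]
0.022 0.05 77 [0.0214 0.0051 0.0326] [ 0.0039 -0.023   0.022 ] [0.0444 0.0204 0.0492]
[(np.float64(-0.124), 169), (np.float64(-0.097), 72), (np.float64(-0.076), 170), (np.float64(-0.038), 56), (np.float64(0.021), 54), (np.float64(0.069), 177)]
bar 26084 [0.0392 0.6437] [0.3275 0.3296]
```

View pics/wrist3.png

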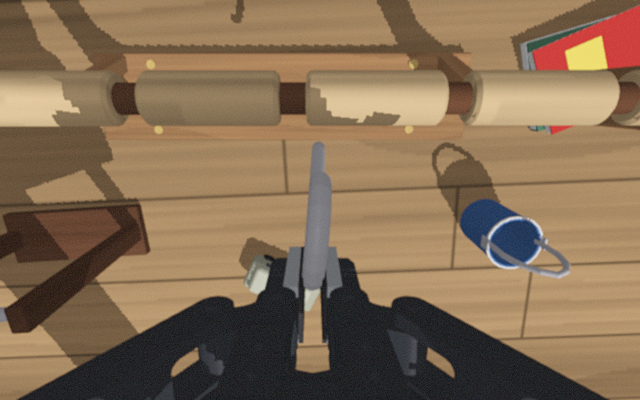

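In the wrist view the middle groove is at (292,97), which gives y = -0.0375. The hook at column 320 is about 5 mm to its right and pitch-upright. I'll raise slightly, align, then slide in under the mouth.

play_rows --rows '[[[0,0,0],[0,-0.73,-0.41],1],[[0,0,0],[0,0,0],1],[[0,0,0],[0,0,0],1],[[0,0,0],[1,0,0],1],[[0,0,0],[0,0,0],1]]'

```text
time: 13.58
tcp_pos: [0.5822, -0.0302, 0.3233]
ee_rot: [0.0, 1.0, -0.02, -0.0]
contact_force: [0.3, 0.8, -1.6]
grip_width: 0.0064
gripper_force: 49.0
```

```bash
cat > g.py <<'E'
from h import *
go(0,-.0415,(.6171,-.0364,.3205),(.6201,-.0365,.302))
E
python3 g.py
```

```text
turn [0.05 0.06 0.12] 1 x [0.05 0.06 0.12]
shift cm [3.51 0.48 0.28] 1 x [3.51 0.48 0.28]
shift cm [ 0.3  -0.    1.85] 1 x [ 0.3  -0.    1.85]
q [ 0.28  0.16 -0.05  0.   -1.36  1.25] t 13.58 f [ 0.3  0.8 -1.6] w 0.006394177321268184 49.04300753027201 tcp [ 0.5822 -0.0302  0.3233]
```

play_rows --rows '[[[0,0,0],[0,0.5,0.2],1],[[0,0,0],[1,0,0],1],[[0,0,0],[1,0,0],1],[[0,0,0],[1,0,0],1],[[0,0,0],[0.5,0,0],1],[[0,0,0],[0,0,0],1],[[0,0,0],[0,0,0],1],[[0,0,0],[0,0,0],1]]'

```text
time: 14.25
tcp_pos: [0.6158, -0.0374, 0.3209]
ee_rot: [0.0, 1.0, -0.021, -0.001]
contact_force: [-0.7, -0.1, -1.2]
grip_width: 0.0061
gripper_force: 49.0
```

```bash
python3 g.py; python3 - <<'E'
from h import *
im,d,c=snap('wrist','w4'); print(proj((.6445,-.0375,.326),c))
cv2.imwrite('pics/w4c.png',im[40:340,160:500][...,::-1])
E
```

```text
turn [0.05 0.13 0.02] 1 x [0.05 0.13 0.02]
shift cm [ 0.12 -0.1   0.04] 1 x [ 0.12 -0.1   0.04]
shift cm [ 0.3  -0.    1.85] 1 x [ 0.3  -0.    1.85]
q [ 0.26  0.22  0.02  0.   -1.37  1.27] t 14.25 f [-0.7 -0.1 -1.2] w 0.0060762977829191345 49.04008459299803 tcp [ 0.6158 -0.0374  0.3209]
(np.float64(308.3318482244264), np.float64(207.81600641274653))
```

View pics/w4c.png

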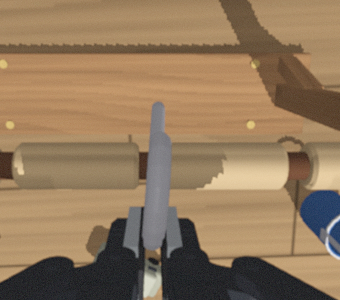

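```bash
python3 - <<'E'
from h import *
im,d,c=load('w4'); P=pts(d,c); X,Y,Z=P[...,0],P[...,1],P[...,2]
m=(Z>.338)&(Z<.375)&(X>.612)&(X<.675)&(abs(Y+.038)<.012); h=P[m]; print('hook',len(h),h.min(0),h.max(0),np.polyfit(h[:,0]-.6445,h[:,1],1))
for x0 in np.arange(.62,.67,.008):
    k=h[abs(h[:,0]-x0)<.003]
    if len(k)>4: print(round(x0,3),(k[:,1].min()+k[:,1].max())/2,k[:,2].max())
print('groove L/R edge pix->y',[plane(u,205,c,.328)[1] for u in(299,323)], [plane(u,205,c,.328)[1] for u in(448,472)])
g=im.mean(2); print(g[203:208].mean(0)[285:345].astype(int))
E
```

```text
hook 5858 [ 0.61200007 -0.04999662  0.33803314] [ 0.66163516 -0.02600365  0.37496868] [-0.11471986 -0.04026972]
0.62 -0.03809834792761262 0.37375475327661084
0.628 -0.03800013435759445 0.3749686808551792
0.636 -0.03951985377400598 0.35938765314184973
0.644 -0.04054124641424417 0.35855869239070215
0.652 -0.0416787828693123 0.3562958164069704
0.66 -0.042348259355255435 0.34941260460376344
groove L/R edge pix->y [np.float64(-0.03390890798166249), np.float64(-0.04338935427549403)] [np.float64(-0.09281391882678183), np.float64(-0.10231251539743313)]
[124 125 124 125 125 123 124 124 120 114 114 112 109  96  65  50  53  56
  54  55  55  62  93 119 125 126 128 132 131 131 134 132 135 136 135 135
 133 132 131 131 129 129 129 128 125 123 122 122 124 124 123 122 122 122
 124 122 123 123 123 124]
```

The hook has yawed about 4.4° in the grip: its crown is at y = -0.0405 while the groove centre is at -0.0387. A small yaw turn about the tool corrects both. Then I lower to just above contact.

play_rows --rows '[[[0,0,-4.4],[0,0,0],1],[[0,0,0],[0,0,0.4],1],[[0,0,0],[0.2,0,0.5],1],[[0,0,0],[0.2,0,0.6],1],[[0,0,0],[0,0,0.3],1],[[0,0,0],[0,0,0],1],[[0,0,0],[0,0,0],1],[[0,0,0],[0,0,0],1]]'

```text
time: 14.97
tcp_pos: [0.62, -0.0373, 0.3032]
ee_rot: [0.0, 1.0, 0.018, -0.001]
contact_force: [0.5, -0.8, -1.4]
grip_width: 0.0064
gripper_force: 49.1
```

```bash
cat > m.py <<'E'
from h import *
import sys
im,d,c=snap('wrist',sys.argv[1]); P=pts(d,c); X,Y,Z=P[...,0],P[...,1],P[...,2]
p,_,s=here(); print(np.round(p,4),np.round(s['contact_force'],2))
m=(Z>.326)&(Z<.375)&(X>.630)&(X<.675)&(abs(Y+.038)<.012)
for x0 in np.arange(.632,.67,.006):
    k=P[m&(abs(X-x0)<.003)]; k=k[k[:,2]>k[:,2].max()-.004] if len(k) else k
    if len(k)>4: print(round(x0,3),(k[:,1].min()+k[:,1].max())/2,k[:,2].max())
q=P[(Z>.322)&(Z<.335)&(X>.62)&(X<.68)&(abs(Y+.038)<.1)&(abs(Y+.038)>.02)]; print('barx',np.polyfit(q[:,1]+.0385,q[:,0],1),q[:,2].max())
E
python3 m.py w5
```

```text
[ 0.62   -0.0372  0.3034] [ 0.08  0.43 -0.7 ]
0.632 -0.03722776936518067 0.37491498584117794
0.638 -0.037999655444912156 0.3749958609044298
0.644 -0.038067941787162454 0.34114937565338044
0.65 -0.03831698817707607 0.3413194670175828
0.656 -0.038532894261365545 0.3383637429916336
0.662 -0.03871034520755799 0.3354207842674653
barx [0.0406593  0.64551098] 0.330934118533381
```

play_rows --rows '[[[0,0,0],[0,0.05,0.2],1],[[0,0,0],[0,0,0.2],1],[[0,0,0],[0,0,0.1],1],[[0,0,0],[0,0,0],1],[[0,0,0],[0,0,0],1]]'

```text
time: 15.43
tcp_pos: [0.6199, -0.0378, 0.2981]
ee_rot: [0.0, 1.0, 0.018, -0.001]
contact_force: [1.2, 0.2, -1.0]
grip_width: 0.0067
gripper_force: 49.1
```

play_rows --rows '[[[0,0,0],[0,0,0.1],1],[[0,0,0],[0,0,0],1],[[0,0,0],[0,0,0],1]]'

```text
time: 15.68
tcp_pos: [0.6199, -0.0377, 0.2971]
ee_rot: [0.0, 1.0, 0.018, -0.001]
contact_force: [0.3, -0.5, 0.1]
grip_width: 0.0061
gripper_force: 49.1
```

play_rows --rows '[[[0,0,0],[0,0,0.05],1],[[0,0,0],[0,0,0],1],[[0,0,0],[0,0,0],1]]'

```text
time: 15.93
tcp_pos: [0.6199, -0.0377, 0.2966]
ee_rot: [0.0, 1.0, 0.018, -0.001]
contact_force: [0.2, 0.3, -1.8]
grip_width: 0.0066
gripper_force: 49.1
```

play_rows --rows '[[[0,0,0],[0,0,0.05],1],[[0,0,0],[0,0,0],1],[[0,0,0],[0,0,0],1]]'

```text
time: 16.18
tcp_pos: [0.6199, -0.0377, 0.2961]
ee_rot: [0.0, 1.0, 0.018, -0.001]
contact_force: [-0.2, -0.3, -0.9]
grip_width: 0.0068
gripper_force: 49.1
```

play_rows --rows '[[[0,0,0],[0,0,0.05],1],[[0,0,0],[0,0,0],1],[[0,0,0],[0,0,0.05],1],[[0,0,0],[0,0,0],1],[[0,0,0],[0,0,0],1]]'

```text
time: 16.6
tcp_pos: [0.62, -0.0378, 0.2956]
ee_rot: [0.0, 1.0, 0.018, -0.001]
contact_force: [-0.4, -0.2, 1.2]
grip_width: 0.0065
gripper_force: 49.4
```

```bash
python3 m.py w6
```

```text
[ 0.62   -0.0378  0.2955] [-1.45  1.04  2.16]
0.632 -0.03776937065660478 0.3749996977548986
0.638 -0.03800078802446366 0.3749855971093024
0.644 -0.03803591513308287 0.3336030757243752
0.65 -0.036982568410417686 0.33316924296200634
0.656 -0.03901215037498258 0.3318317333264365
0.662 -0.038656200229555085 0.3274788198591158
barx [0.04041352 0.64563228] 0.33470348953532747
```

It's home at groove-floor height: the hook top is at 0.3336 and 0.3335 was expected. I'll press slightly more and hold.

play_rows --rows '[[[0,0,0],[0,0,0.05],1],[[0,0,0],[0,0,0],1],[[0,0,0],[0,0,0],1],[[0,0,0],[0,0,0],1]]'

```text
time: 16.98
tcp_pos: [0.6201, -0.0378, 0.2953]
ee_rot: [0.0, 1.0, 0.018, -0.0]
contact_force: [-1.6, 1.1, 5.2]
grip_width: 0.0066
gripper_force: 49.8
```

play_rows --rows '[[[0,0,0],[0,0,0.03],1],[[0,0,0],[0,0,0],1],[[0,0,0],[0,0,0],1],[[0,0,0],[0,0,0],1]]'

```text
time: 17.32
tcp_pos: [0.6202, -0.0378, 0.2953]
ee_rot: [0.0, 1.0, 0.018, -0.0]
contact_force: [-2.7, 1.5, 5.8]
grip_width: 0.0064
gripper_force: 50.0
```

play_rows --rows '[[[0,0,0],[0,0,-0.05],1],[[0,0,0],[0,0,0],1],[[0,0,0],[0,0,0],0.8],[[0,0,0],[0,0,0],0.7],[[0,0,0],[0,0,0],0.6],[[0,0,0],[0,0,0],0.5],[[0,0,0],[0,0,0],0.45],[[0,0,0],[0,0,0],0.45]]'

```text
time: 17.98
tcp_pos: [0.6199, -0.0378, 0.2946]
ee_rot: [0.0, 1.0, 0.018, -0.001]
contact_force: [-0.4, 0.4, 0.2]
grip_width: 0.0471
gripper_force: 0.0
```

play_rows --rows '[[[0,0,0],[-1,0,0],0.45],[[0,0,0],[-2,0,0],0.45],[[0,0,0],[-3,0,0],0.3],[[0,0,0],[-2,0,-2],0.2],[[0,0,0],[0,0,-3],0.1],[[0,0,0],[0,0,-3],0],[[0,0,0],[0,0,0],0],[[0,0,0],[0,0,0],0]]'

```text
time: 18.65
tcp_pos: [0.5402, -0.0405, 0.3771]
ee_rot: [-0.0, 1.0, 0.018, 0.001]
contact_force: [-0.2, 0.5, -0.6]
grip_width: 0.0852
gripper_force: 0.0
```

```bash
python3 - <<'E'
from h import *
np.set_printoptions(precision=4,suppress=True)
p,R,s=here(); print(p,s['q'],s['time'],s['contact_force'])
for n in('wrist','scene','top'):
    im,d,c=snap(n,n+'7'); P=pts(d,c); X,Y,Z=P[...,0],P[...,1],P[...,2]
    gray=(im.max(2).astype(int)-im.min(2)<45)
    for lo,hi in((.19,.21),(.21,.23),(.24,.26),(.27,.3),(.331,.345)):
        m=(Z>lo)&(Z<hi)&(abs(X-.645)<.03)&(abs(Y+.038)<.02)&gray; k=P[m]
        if len(k)>2: print(n,lo,len(k),k.mean(0),k.min(0),k.max(0))
    m=(Z>.149)&(Z<.17)&(X>.44)&(X<.51)&(Y<-.2)&(Y>-.33); print('apex',m.sum(),P[m].mean(0)) if m.sum() else 0
E
```

```text
[ 0.5402 -0.0405  0.3771] [ 0.2874  0.0742 -0.0305  0.0004 -1.4637  1.3193] 18.65 [-0.182   0.4687 -0.5839]
wrist 0.21 44 [ 0.6241 -0.0384  0.2186] [ 0.622  -0.0419  0.2154] [ 0.6268 -0.0346  0.2213]
wrist 0.331 351 [ 0.6434 -0.039   0.3319] [ 0.6341 -0.0425  0.331 ] [ 0.653  -0.0356  0.3338]
apex 139 [ 0.4738 -0.2692  0.1538]
scene 0.19 28 [ 0.6435 -0.0358  0.2052] [ 0.631  -0.0399  0.1993] [ 0.66   -0.0321  0.2098]
scene 0.21 25 [ 0.6477 -0.035   0.2181] [ 0.6238 -0.039   0.2105] [ 0.6665 -0.0318  0.2298]
scene 0.24 20 [ 0.6545 -0.036   0.2493] [ 0.6481 -0.04    0.2405] [ 0.6639 -0.032   0.2587]
scene 0.27 15 [ 0.6421 -0.0353  0.2772] [ 0.6383 -0.0411  0.2724] [ 0.646  -0.0303  0.2829]
scene 0.331 11 [ 0.6457 -0.036   0.3322] [ 0.6366 -0.0399  0.331 ] [ 0.6545 -0.0286  0.3348]
apex 15 [ 0.4746 -0.2673  0.1538]
apex 23 [ 0.4736 -0.269   0.1547]
```

The hook hangs upright in the notch at (0.6445, -0.0375), its lower tip where expected. The tin needs a tilted side grip, so I'll fit a small reach model from the recorded poses to choose a tilt and azimuth the arm can reach.

```bash
cat > fit.py <<'E'
from h import *
from scipy.optimize import least_squares
D=[((.212,-.640,.230),(0,-.159,.987,.001),.0117),((.1954,-.6459,.306),(.38,-.144,.912,.063),.382),((.5402,-.0405,.3771),(0,1,.018,.001),-.0305),
((.3746,.2734,.3204),(-.001,1,-.022,0),-.28),((.4532,.2719,.2675),(.002,1,.012,-.001),-.25),((.5822,-.0302,.3233),(0,1,-.02,0),-.05),((.6158,-.0374,.3209),(0,1,-.021,0),.02),
((.446,.3568,.2698),(.042,.892,-.014,.45),-1.01),((.4444,.31,.2841),(.018,.919,-.004,.394),-1.02),((.4656,.294,.2545),(.008,.937,.006,.35),-1.02),((.414,.2596,.3813),(.012,.892,.001,.451),-1.02),
((.4586,.2913,.2723),(.007,.999,.004,.047),-.31),((.4738,.1088,.4596),(.455,-.061,.888,.019),-.97),((.4121,.0008,.4326),(.353,-.141,.923,.055),-.75)]
def d2(p,a,L,h): w=np.array(p)-L*np.array(a); return w[0]**2+w[1]**2+(w[2]-h)**2
def aa(q): q=np.array(q)/np.linalg.norm(q); return Ro.from_quat(q[[1,2,3,0]]).as_matrix()[:,2]
def res(x): return [d2(p,aa(q),x[0],x[1])-(x[2]+x[3]*np.sin(q3)+x[4]*np.cos(q3)) for p,q,q3 in D]
s=least_squares(res,[.2,.3,.3,.2,0],loss='soft_l1',f_scale=.01); x=s.x
E
python3 - <<'E'
from fit import *
print(x,np.round(s.fun,4)); lim=x[2]+x[3]*np.sin(-1.0)+x[4]*np.cos(-1.0); print('min d2',lim)
for th in(40,45,50,55,60):
  for ps in(0,15,30,45):
    a=-Rt(th,0)[:,2]; A=Rt(th,np.radians(ps))[:,2]; B=Rt(th,0)[:,2]
    print(th,ps,'pick margin',round(d2(np.array([.474,-.269,.045])+.012*A,A,x[0],x[1])-lim,3),'place',round(d2(np.array([.6445,-.0375,.11])+.012*A,A,x[0],x[1])-lim,3))
E
```

```text
[0.52451579 0.28248202 0.61610735 0.47641511 0.05459199] [ 0.0025 -0.0823  0.0195 -0.0061 -0.0101  0.0127  0.0173  0.0097  0.0055
  0.0013  0.0022 -0.004  -0.0133 -0.0219]
min d2 0.2447140380639901
40 0 pick margin -0.127 place -0.096
40 15 pick margin -0.071 place -0.075
40 30 pick margin 0.003 place -0.026
40 45 pick margin 0.089 place 0.046
45 0 pick margin -0.144 place -0.128
45 15 pick margin -0.082 place -0.105
45 30 pick margin -0.001 place -0.051
45 45 pick margin 0.094 place 0.028
50 0 pick margin -0.157 place -0.155
50 15 pick margin -0.09 place -0.13
50 30 pick margin -0.002 place -0.073
50 45 pick margin 0.101 place 0.014
55 0 pick margin -0.166 place -0.178
55 15 pick margin -0.094 place -0.151
55 30 pick margin 0.0 place -0.09
55 45 pick margin 0.11 place 0.003
60 0 pick margin -0.171 place -0.196
60 15 pick margin -0.095 place -0.168
60 30 pick margin 0.005 place -0.103
60 45 pick margin 0.121 place -0.005
```

```bash
cat > fk.py <<'E'
from h import *
D=[((.212,-.640,.230),(0,-.159,.987,.001),(-.963,.359,.011)),((.1954,-.6459,.306),(.38,-.144,.912,.063),(-1.459,.4593,.3819)),((.5402,-.0405,.3771),(0,1,.018,.001),(.2874,.0742,-.0305)),
((.3746,.2734,.3204),(-.001,1,-.022,0),(1.06,-.05,-.28)),((.4532,.2719,.2675),(.002,1,.012,-.001),(.91,.10,-.25)),((.5822,-.0302,.3233),(0,1,-.02,0),(.28,.16,-.05)),((.6158,-.0374,.3209),(0,1,-.021,0),(.26,.22,.02)),
((.446,.3568,.2698),(.042,.892,-.014,.45),(1.32,.04,-1.01)),((.4444,.31,.2841),(.018,.919,-.004,.394),(1.27,-.11,-1.02)),((.4656,.294,.2545),(.008,.937,.006,.35),(1.13,-.10,-1.02)),((.414,.2596,.3813),(.012,.892,.001,.451),(1.48,-.32,-1.02)),
((.4738,.1088,.4596),(.455,-.061,.888,.019),(.92,-.58,-.97)),((.4121,.0008,.4326),(.353,-.141,.923,.055),(.79,-.72,-.75))]
def aa(q): q=np.array(q)/np.linalg.norm(q); return Ro.from_quat(q[[1,2,3,0]]).as_matrix()[:,2]
M=[];b=[]
for p,q,(q1,q2,q3) in D:
    f=q2-q3; er=np.array([np.cos(q1),np.sin(q1),0]); el=np.array([-np.sin(q1),np.cos(q1),0]); ez=np.array([0,0,1])
    cols=[er,np.sin(q2)*er+np.cos(q2)*ez,np.cos(f)*er-np.sin(f)*ez,np.sin(f)*er+np.cos(f)*ez,el,ez,aa(q)]
    M.append(np.stack(cols,1)); b.append(p)
A=np.vstack(M);b=np.concatenate(b); x=np.linalg.lstsq(A,b,rcond=None)[0]
a1,l2,l3,h,e,d1,L=x
def q3of(p,a):
    w=np.array(p)-L*np.array(a); r2=w[0]**2+w[1]**2-e**2
    if r2<0: return np.nan
    d2=(np.sqrt(r2)-a1)**2+(w[2]-d1)**2
    # d2 = |l2 up + l3 at 90-q3 + h|
    g=np.linspace(-1.6,1.3,600); v=l2**2+l3**2+h**2+2*l2*(l3*np.sin(g)+h*np.cos(g)); return np.interp(d2,v,g),np.sqrt(r2)
E
python3 - <<'E'
from fk import *
print(np.round(x,4),np.round(np.abs(A@x-b).reshape(-1,3).max(1),3))
for th in(20,30,35,40,45,50,60,70):
  for ps in(0,20,40,60):
    A_=Rt(th,np.radians(ps))[:,2]
    print(th,ps,'pick',np.round(q3of(np.array([.474,-.269,.045])+.012*A_,A_),2),'place',np.round(q3of(np.array([.6445,-.0375,.11])+.012*A_,A_),2))
E
```

```text
[ 0.2473  0.4877  0.2112  0.0624 -0.1602  0.1317  0.2937] [0.051 0.102 0.029 0.035 0.042 0.027 0.03  0.05  0.032 0.032 0.049 0.114
 0.097]
20 0 pick [-1.6   0.44] place [-1.06  0.53]
20 20 pick [-1.6   0.46] place [-1.03  0.53]
20 40 pick [-1.41  0.49] place [-0.95  0.56]
20 60 pick [-1.24  0.53] place [-0.83  0.59]
30 0 pick [-1.6  0.4] place [-1.31  0.48]
30 20 pick [-1.6   0.44] place [-1.25  0.49]
30 40 pick [-1.54  0.49] place [-1.11  0.53]
30 60 pick [-1.25  0.54] place [-0.94  0.57]
35 0 pick [-1.6   0.38] place [-1.47  0.46]
35 20 pick [-1.6   0.43] place [-1.38  0.48]
35 40 pick [-1.6   0.49] place [-1.21  0.52]
35 60 pick [-1.26  0.54] place [-0.99  0.57]
40 0 pick [-1.6   0.36] place [-1.6   0.44]
40 20 pick [-1.6   0.42] place [-1.55  0.46]
40 40 pick [-1.6   0.49] place [-1.31  0.5 ]
40 60 pick [-1.26  0.55] place [-1.05  0.56]
45 0 pick [-1.6   0.35] place [-1.6   0.42]
45 20 pick [-1.6   0.41] place [-1.6   0.44]
45 40 pick [-1.6   0.49] place [-1.42  0.49]
45 60 pick [-1.27  0.56] place [-1.1   0.56]
50 0 pick [-1.6   0.34] place [-1.6  0.4]
50 20 pick [-1.6   0.41] place [-1.6   0.43]
50 40 pick [-1.6   0.49] place [-1.55  0.48]
50 60 pick [-1.27  0.56] place [-1.15  0.56]
60 0 pick [-1.6   0.32] place [-1.6   0.37]
60 20 pick [-1.6  0.4] place [-1.6  0.4]
60 40 pick [-1.6   0.49] place [-1.6   0.47]
60 60 pick [-1.26  0.57] place [-1.25  0.56]
70 0 pick [-1.6  0.3] place [-1.6   0.35]
70 20 pick [-1.6   0.39] place [-1.6   0.38]
70 40 pick [-1.6   0.49] place [-1.6   0.46]
70 60 pick [-1.23  0.58] place [-1.34  0.55]
```

```bash
cat > fk.py <<'E'
from h import *
from scipy.optimize import least_squares
D=[((.212,-.640,.230),(0,-.159,.987,.001),(-.963,.359,.011,0,-1.224,-.288)),((.1954,-.6459,.306),(.38,-.144,.912,.063),(-1.4589,.4593,.3819,-.7724,-1.663,.1947)),((.5402,-.0405,.3771),(0,1,.018,.001),(.2874,.0742,-.0305,.0004,-1.4637,1.3193)),
((.3746,.2734,.3204),(-.001,1,-.022,0),(1.06,-.05,-.28,0,-1.34,.47)),((.4532,.2719,.2675),(.002,1,.012,-.001),(.91,.10,-.25,0,-1.23,.68)),((.5822,-.0302,.3233),(0,1,-.02,0),(.28,.16,-.05,0,-1.36,1.25)),((.6158,-.0374,.3209),(0,1,-.021,0),(.26,.22,.02,0,-1.37,1.27)),
((.446,.3568,.2698),(.042,.892,-.014,.45),(1.32,.04,-1.01,1.33,-.97,-.85)),((.4444,.31,.2841),(.018,.919,-.004,.394),(1.27,-.11,-1.02,1.19,-.86,-.62)),((.4656,.294,.2545),(.008,.937,.006,.35),(1.13,-.10,-1.02,1.18,-.70,-.51)),((.414,.2596,.3813),(.012,.892,.001,.451),(1.48,-.32,-1.02,1.09,-1.14,-.54)),
((.4738,.1088,.4596),(.455,-.061,.888,.019),(.92,-.58,-.97,1.07,-.74,-3.03)),((.4121,.0008,.4326),(.353,-.141,.923,.055),(.79,-.72,-.75,.4,-.91,-2.2))]
def Rq(q): q=np.array(q)/np.linalg.norm(q); return Ro.from_quat(q[[1,2,3,0]]).as_matrix()
E
python3 - <<'E'
from fk import *
E_=Ro.from_euler
import itertools
# orientation: Rz(q1) Ry(q2-q3) [fore=x]; then hypotheses for 4,5,6
for ax4 in 'xyz':
  for s4,s5 in itertools.product((1,-1),(1,-1)):
   for ax5 in 'xyz':
    err=[]
    for off in np.arange(0,360,90):
     for v in np.vstack([np.eye(3),-np.eye(3)]):
      r=[]
      for p,q,j in D:
        R=E_('z',j[0]).as_matrix()@E_('y',j[1]-j[2]).as_matrix()@E_(ax4,s4*j[3]).as_matrix()@E_(ax5,s5*j[4]+np.radians(off)).as_matrix()
        r.append(np.degrees(np.arccos(np.clip(R@v@Rq(q)[:,2],-1,1))))
      err.append((np.mean(r),off,v,np.round(r,0)))
    k=min(err,key=lambda t:t[0])
    if k[0]<12: print(ax4,ax5,s4,s5,k)
E
```

```text
x y -1 -1 (np.float64(0.15984079182987257), np.int64(0), array([1., 0., 0.]), array([0., 0., 0., 0., 0., 0., 0., 0., 0., 0., 0., 0., 0.]))
```

```bash
cat >> fk.py <<'E'
E_=Ro.from_euler
def cols(j):
    R1=E_('z',j[0]).as_matrix(); R2=R1@E_('y',j[1]).as_matrix(); R3=R1@E_('y',j[1]-j[2]).as_matrix(); R4=R3@E_('x',-j[3]).as_matrix(); R5=R4@E_('y',-j[4]).as_matrix()
    return np.stack([R1[:,0],R1[:,1],R1[:,2],R2[:,2],R3[:,0],R3[:,2],R4[:,1],R4[:,2],R5[:,0],R5[:,2]],1)
A=np.vstack([cols(d[2]) for d in D]); b=np.concatenate([d[0] for d in D])
X=np.linalg.lstsq(A,b,rcond=1e-4)[0]
def ik(p,a,j0=(.2,.2,-.3,0,-1.2)):
    def f(j): c=cols(j); return np.r_[(c@X-p)*10,(c[:,8]-a)*2]
    best=None
    for s in ((.3,.2,-.3,0,-1.2),(.3,.2,-.6,1,-1),(.3,.2,-.6,-1,-1),(-.5,.2,-.6,.5,-1),(-1,.4,.3,-.8,-1.6),(1,0,-.9,1.2,-.8)):
        r=least_squares(f,s,bounds=([-3.07,-1.43,-1.02,-3.03,-3.05],[3.07,2.12,1.25,1.67,0]))
        if best is None or r.cost<best.cost: best=r
    return best.x,np.sqrt(2*best.cost)
E
python3 - <<'E'
from fk import *
print(np.round(X,3),np.round(np.abs(A@X-b).reshape(-1,3).max(1),4))
if np.abs(A@X-b).max()<.012:
 for th in(30,40,45,50,60):
  for ps in(-40,0,20,40,60):
    a=Rt(th,np.radians(ps))[:,2]
    o=[ik(np.array(t)+.012*a,a) for t in((.474,-.269,.05),(.6445,-.0375,.12))]
    print(th,ps,*[(np.round(k[0],2).tolist(),round(k[1],3)) for k in o])
E
```

```text
[ 0.005 -0.002  0.197  0.6    0.459  0.    -0.19   0.002  0.374  0.   ] [0.0013 0.002  0.0006 0.0014 0.0018 0.0021 0.0028 0.0023 0.0009 0.0015
 0.0017 0.0035 0.0015]
30 -40 ([-0.27, 0.21, -1.02, 1.06, -0.14], np.float64(0.468)) ([0.22, 0.25, -0.9, 1.4, -0.41], np.float64(0.0))
30 0 ([-0.34, 0.24, -0.61, -0.65, -0.28], np.float64(0.0)) ([0.17, 0.21, -0.86, 0.78, -0.05], np.float64(0.149))
30 20 ([-0.51, 0.3, -0.46, -0.75, -0.59], np.float64(0.0)) ([0.19, 0.24, -0.52, -0.27, -0.31], np.float64(0.0))
30 40 ([-0.56, 0.37, -0.34, -0.71, -0.82], np.float64(0.0)) ([0.02, 0.29, -0.3, -0.56, -0.63], np.float64(0.0))
30 60 ([-0.56, 0.45, -0.23, -0.63, -1.01], np.float64(0.0)) ([-0.06, 0.37, -0.16, -0.61, -0.89], np.float64(0.0))
40 -40 ([-0.7, 0.22, -0.66, -2.13, -0.0], np.float64(0.005)) ([0.2, 0.27, -0.95, 1.67, -0.54], np.float64(0.128))
40 0 ([-0.62, 0.26, -0.54, -1.17, -0.42], np.float64(0.0)) ([0.19, 0.22, -0.6, -0.53, -0.0], np.float64(0.278))
40 20 ([-0.7, 0.34, -0.43, -1.04, -0.7], np.float64(0.0)) ([0.07, 0.23, -0.46, -0.72, -0.27], np.float64(0.0))
40 40 ([-0.72, 0.43, -0.3, -0.9, -
[... 1185 characters left out ...]
.78], np.float64(0.0))
50 60 ([-0.78, 0.6, -0.11, -0.88, -1.29], np.float64(0.0)) ([-0.32, 0.46, -0.12, -1.02, -1.07], np.float64(0.0))
60 -40 ([-0.6, 0.17, -0.63, -1.82, -0.0], np.float64(0.603)) ([0.4, 0.42, -0.97, 1.67, -0.95], np.float64(0.461))
60 0 ([-1.12, 0.49, -0.64, -1.74, -0.91], np.float64(0.0)) ([-0.5, 0.32, -0.72, -2.33, -0.62], np.float64(0.0))
60 20 ([-1.04, 0.53, -0.44, -1.4, -1.04], np.float64(0.0)) ([-0.46, 0.33, -0.48, -1.72, -0.68], np.float64(0.0))
60 40 ([-0.95, 0.61, -0.25, -1.15, -1.23], np.float64(0.0)) ([-0.45, 0.42, -0.31, -1.4, -0.93], np.float64(0.0))
60 60 ([-0.86, 0.69, -0.06, -0.97, -1.44], np.float64(0.0)) ([-0.43, 0.53, -0.11, -1.18, -1.2], np.float64(0.0))
```

The kinematic model now fits to about 2 mm. A 50° tilt at 20° azimuth reaches both pick and place. I'll check the last joint for both tool flips and get the move numbers.

```bash
cat >> fk.py <<'E'
def R5(j): return E_('z',j[0]).as_matrix()@E_('y',j[1]-j[2]).as_matrix()@E_('x',-j[3]).as_matrix()@E_('y',-j[4]).as_matrix()
def roll(R,j): m=R5(j).T@R; return np.arctan2(m[2,1],m[1,1])  # angle of tool y in (y,z) of R5
E
python3 - <<'E'
from fk import *
for d in D[:6]: print(round(roll(Rq(d[1]),d[2]),2), d[2][5])
T=Rt(50,np.radians(20)); a=T[:,2]; F=T*np.array([-1,-1,1])
g=np.array([.474,-.269,.048])+.022*a; pl=np.array([.6445,-.0375,.0525+.048])+.022*a
for nm,p in dict(pre=g-.12*a,hi=g-.12*a+[0,0,.2],pick=g,lift=g+[0,0,.1],app=pl+[-.06,0,.021],place=pl).items():
    j,e=ik(p,a); print(nm,np.round(p,4),np.round(j,2),round(e,4),'flip roll',round(roll(T,j),2),'unfl',round(roll(F,j),2))
go(50,np.radians(20),g-.12*a+[0,0,.15],g-.12*a,g)
E
```

```text
-1.28 -0.288
-1.77 0.1947
-2.89 1.3193
-2.04 0.47
-2.26 0.68
-2.82 1.25
pre [ 0.4035 -0.2947  0.111 ] [-1.02  0.27 -0.44 -1.09 -1.01] 0.0 flip roll 1.08 unfl -2.06
hi [ 0.4035 -0.2947  0.311 ] [-0.94 -0.04 -0.26 -0.9  -1.22] 0.0 flip roll 1.57 unfl -1.57
pick [ 0.4898 -0.2632  0.0339] [-0.88  0.44 -0.43 -1.27 -0.86] 0.0 flip roll 0.94 unfl -2.2
lift [ 0.4898 -0.2632  0.1339] [-0.81  0.23 -0.4  -1.12 -0.9 ] 0.0 flip roll 1.25 unfl -1.89
app [ 0.6003 -0.0317  0.1074] [-0.26  0.2  -0.5  -1.38 -0.46] 0.0 flip roll 1.36 unfl -1.78
place [ 0.6603 -0.0317  0.0864] [-0.24  0.31 -0.41 -1.42 -0.44] 0.0 flip roll 1.34 unfl -1.8
turn [  7.84  49.78 -16.8 ] 8 x [ 0.98  6.22 -2.1 ]
shift cm [-22.45  19.23  -9.19] 9 x [-2.49  2.14 -1.02]
shift cm [-11.49   0.     9.64] 5 x [-2.3   0.    1.93]
shift cm [ 0.  0. 12.] 4 x [0. 0. 3.]
q [ 0.29  0.08 -0.03 -0.   -1.46  1.32] t 18.8 f [ 0.9 -0.9 -0.9] w 0.08520370186650451 0.0 tcp [ 0.5394 -0.0405  0.3739]
```

play_rows --rows '[[[0,0,0],[-1.8,3.1,0.9],0],[[0,0,0],[-1.8,3.1,0.9],0],[[0,0,0],[-1.8,3.1,0.9],0],[[0,0,0],[-1.8,3.1,0.9],0],[[0,0,0],[-1.8,3.1,0.9],0],[[0,0,0],[-1.8,3.1,0.9],0],[[0,0,0],[-1.8,3.1,0.9],0],[[0,0,0],[-1.8,3.1,0.9],0],[[0,0,7],[0,0,0],0],[[0,0,7],[0,0,0],0],[[0,0,7],[0,0,0],0],[[0,0,7],[0,0,0],0]]'

```text
time: 19.8
tcp_pos: [0.404, -0.2938, 0.302]
ee_rot: [0.0, 0.974, -0.228, -0.002]
contact_force: [0.3, 0.4, -0.5]
grip_width: 0.0856
gripper_force: 0.0
```

play_rows --rows '[[[0,0,7],[0,0,0],0],[[0,0,7],[0,0,0],0],[[0,0,7],[0,0,0],0],[[0,0,7],[0,0,0],0],[[0,0,7],[0,0,0],0],[[0,0,7],[0,0,0],0],[[0,0,7],[0,0,0],0],[[0,0,7],[0,0,0],0],[[0,0,7],[0,0,0],0],[[0,0,7],[0,0,0],0],[[0,0,7],[0,0,0],0],[[0,0,7],[0,0,0],0]]'

```text
time: 20.8
tcp_pos: [0.4043, -0.2934, 0.302]
ee_rot: [-0.002, -0.571, 0.821, 0.001]
contact_force: [-0.1, -0.4, 0.8]
grip_width: 0.0851
gripper_force: 0.0
```

play_rows --rows '[[[0,0,7],[0,0,0],0],[[0,0,7],[0,0,0],0],[[0,0,7],[0,0,0],0],[[0,0,7],[0,0,0],0],[[0,0,7],[0,0,0],0],[[0,0,7],[0,0,0],0],[[0,0,7],[0,0,0],0],[[0,0,7],[0,0,0],0],[[0,0,0],[0,0,0],0]]'

```text
time: 21.55
tcp_pos: [0.4044, -0.2934, 0.3022]
ee_rot: [-0.002, -0.119, 0.993, 0.0]
contact_force: [0.2, 1.2, 0.1]
grip_width: 0.0851
gripper_force: 0.0
```

```bash
sed -i 's/return np.stack(\[-np.cross(y,a),-y,a\],1)/return np.stack([np.cross(y,a),y,a],1)/' h.py; cat > g.py <<'E'
from h import *
a=Rt(50,np.radians(20))[:,2]; g=np.array([.474,-.269,.048])+.022*a
go(50,np.radians(20),g-.12*a+[0,0,.1],g-.12*a,g)
E
python3 g.py
```

```text
turn [ -2.68 -50.17  -5.91] 8 x [-0.34 -6.27 -0.74]
shift cm [ 7.07 -0.09  5.76] 3 x [ 2.36 -0.03  1.92]
shift cm [7.66 0.   6.43] 3 x [2.55 0.   2.14]
shift cm [-0. -0. 12.] 4 x [-0. -0.  3.]
q [-0.23  0.03 -0.25  0.   -1.3  -1.1 ] t 21.55 f [0.2 1.2 0.1] w 0.08506155891647188 0.0 tcp [ 0.4044 -0.2934  0.3022]
```

play_rows --rows '[[[-0.3,-6.3,-0.7],[0,0,0],0],[[-0.3,-6.3,-0.7],[0,0,0],0],[[-0.3,-6.3,-0.7],[0,0,0],0],[[-0.3,-6.3,-0.7],[0,0,0],0],[[-0.3,-6.3,-0.7],[0,0,0],0],[[-0.3,-6.3,-0.7],[0,0,0],0],[[-0.3,-6.3,-0.7],[0,0,0],0],[[-0.3,-6.3,-0.7],[0,0,0],0],[[0,0,0],[0,0,0],0],[[0,0,0],[0,0,0],0]]'

```text
time: 22.38
tcp_pos: [0.4027, -0.2959, 0.3015]
ee_rot: [0.418, -0.155, 0.892, 0.072]
contact_force: [-0.1, -0.4, 0.6]
grip_width: 0.0851
gripper_force: 0.0
```

```bash
python3 g.py
```

```text
turn [-0.33  0.19 -0.15] 1 x [-0.33  0.19 -0.15]
shift cm [6.86 0.09 5.9 ] 3 x [2.29 0.03 1.97]
shift cm [7.66 0.   6.43] 3 x [2.55 0.   2.14]
shift cm [-0. -0. 12.] 4 x [-0. -0.  3.]
q [-0.96 -0.03 -0.27 -0.91 -1.21  0.02] t 22.38 f [-0.1 -0.4  0.6] w 0.08513537755579874 0.0 tcp [ 0.4027 -0.2959  0.3015]
```

As the model predicted (q6 ≈ 0). I'll descend to the stand-off.

play_rows --rows '[[[0,0,0],[2.4,0,2.05],0],[[0,0,0],[2.4,0,2.05],0],[[0,0,0],[2.4,0,2.05],0],[[0,0,0],[2.4,0,2.05],0],[[0,0,0],[2.4,0,2.05],0],[[0,0,0],[2.5,0.1,2.1],0],[[0,0,0],[0,0,0],0],[[0,0,0],[0,0,0],0]]'

```text
time: 23.05
tcp_pos: [0.4074, -0.2909, 0.1117]
ee_rot: [0.417, -0.159, 0.892, 0.074]
contact_force: [0.1, 0.4, 0.0]
grip_width: 0.0853
gripper_force: 0.0
```

```bash
python3 g.py; python3 - <<'E'
from h import *
im,d,c=snap('wrist','w8'); P=pts(d,c); X,Y,Z=P[...,0],P[...,1],P[...,2]
hsv=cv2.cvtColor(im,cv2.COLOR_RGB2HSV)
m=(Z>.145)&(Z<.17)&(abs(X-.474)<.05)&(abs(Y+.269)<.05); print('apex',m.sum(),P[m].mean(0),P[m].min(0),P[m].max(0))
m=(Z>.1)&(Z<.17)&(abs(X-.474)<.05)&(abs(Y+.269)<.05); q=P[m]; print('bail line',np.polyfit(q[:,1]+.269,q[:,0],1), q[:,1].min(),q[:,1].max())
m=(Z>.07)&(Z<.09)&(abs(X-.474)<.05)&(abs(Y+.269)<.05); print('rim',m.sum(),P[m].min(0),P[m].max(0))
E
```

```text
turn [0.15 0.16 0.1 ] 1 x [0.15 0.16 0.1 ]
shift cm [-7.28 -0.23 -6.76] 3 x [-2.43 -0.08 -2.25]
shift cm [7.66 0.   6.43] 3 x [2.55 0.   2.14]
shift cm [-0. -0. 12.] 4 x [-0. -0.  3.]
q [-1.01  0.27 -0.43 -1.09 -1.01  0.48] t 23.05 f [0.1 0.4 0. ] w 0.08529121123514921 0.0 tcp [ 0.4074 -0.2909  0.1117]
apex 599 [ 0.46964493 -0.27197292  0.14985685] [ 0.46710646 -0.28860288  0.14501029] [ 0.47414893 -0.25404288  0.15501896]
bail line [0.02930779 0.46981405] -0.30315402464856306 -0.23965321895375938
rim 3247 [ 0.43882499 -0.3053336   0.07000036] [ 0.50489899 -0.2370889   0.08999157]
```

View pics/w8.png

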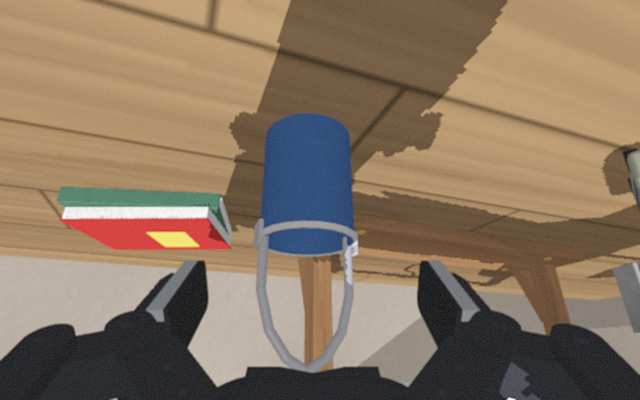

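```bash
python3 - <<'E'
from h import *
im,d,c=load('w8'); p,R,s=here(); print(c['eye'], R.T@(c['eye']-p), R.T@(-c['rotation'][:,2]))
a=Rt(50,np.radians(20))[:,2]; g=np.array([.4735,-.2698,.050])+.022*a
go(50,np.radians(20),g)
E
```

```text
[ 0.2620236  -0.34457392  0.14799634] [ 0.0726971   0.00066677 -0.14123121] [-0.2774981   0.00169903  0.96072468]
turn [-0.01  0.23  0.25] 1 x [-0.01  0.23  0.25]
shift cm [ 0.42 -0.17 11.59] 4 x [ 0.1  -0.04  2.9 ]
q [-1.01  0.26 -0.43 -1.09 -1.01  0.48] t 23.1 f [0.3 0.1 0.8] w 0.08542669382547619 0.0 tcp [ 0.4079 -0.2919  0.1135]
```

play_rows --rows '[[[0,0,0],[0.2,-0.1,3],0],[[0,0,0],[0.2,-0.07,3],0],[[0,0,0],[0,0,3],0],[[0,0,0],[0,0,2],0],[[0,0,0],[0,0,0.6],0],[[0,0,0],[0,0,0],0],[[0,0,0],[0,0,0],0]]' --squeeze 35

```text
time: 23.68
tcp_pos: [0.4899, -0.2651, 0.0378]
ee_rot: [0.419, -0.159, 0.891, 0.071]
contact_force: [0.4, -0.4, 0.8]
grip_width: 0.0853
gripper_force: 0.0
```

play_rows --rows '[[[0,0,0],[0,0,0],0.15],[[0,0,0],[0,0,0],0.2],[[0,0,0],[0,0,0],0.25],[[0,0,0],[0,0,0],0.35],[[0,0,0],[0,0,0],0.5],[[0,0,0],[0,0,0],0.6],[[0,0,0],[0,0,0],0.6],[[0,0,0],[0,0,0],0.6]]'

```text
time: 24.35
tcp_pos: [0.4891, -0.2654, 0.0371]
ee_rot: [0.42, -0.158, 0.891, 0.071]
contact_force: [-4.7, -0.0, 9.2]
grip_width: 0.061
gripper_force: 36.1
```

play_rows --rows '[[[0,0,0],[-0.4,0,-0.3],1],[[0,0,0],[-0.8,0,-0.6],1],[[0,0,0],[-1.5,0,-1.3],1],[[0,0,0],[-1.5,0,-1.3],1],[[0,0,0],[-1.5,0,-1.3],1],[[0,0,0],[-0.8,0,-0.6],1],[[0,0,0],[0,0,0],1],[[0,0,0],[0,0,0],1]]'

```text
time: 25.02
tcp_pos: [0.4891, -0.2645, 0.1209]
ee_rot: [0.419, -0.158, 0.891, 0.071]
contact_force: [0.3, -0.8, -2.3]
grip_width: 0.0608
gripper_force: 38.3
```

```bash
python3 - <<'E'
from h import *
np.set_printoptions(precision=4,suppress=True)
p,R,s=here(); print(p,s['contact_force'],s['grip_width'],s['gripper_force'],s['q'])
for n in('scene','top','wrist'):
    im,d,c=snap(n,n+'9'); P=pts(d,c); X,Y,Z=P[...,0],P[...,1],P[...,2]
    gray=(im.max(2).astype(int)-im.min(2)<60)
    m=(Z>.17)&(Z<.25)&(abs(X-.474)<.035)&(abs(Y+.269)<.035)&gray&(im.mean(2)>70); q=P[m]
    if len(q)>4: t=q[q[:,2]>q[:,2].max()-.006]; print(n,'bail',len(q),'apexpts',t.mean(0),q[:,2].max(),'slope x/y',np.polyfit(q[:,1]+.269,q[:,0],1),'x/z',np.polyfit(q[:,2]-.2,q[:,0],1)); print(q[np.argsort(q[:,1])][[0,-1]])
    hsv=cv2.cvtColor(im,cv2.COLOR_RGB2HSV)
    m=(hsv[...,0]>100)&(hsv[...,0]<125)&(hsv[...,1]>130)&(abs(X-.474)<.06)&(abs(Y+.269)<.06)&(Z>.03); q=P[m]; print(n,'blue',len(q),q.min(0),q.max(0)) if len(q) else 0
a=load('scene9')[0][110:230,200:340]; cv2.imwrite('pics/s9.png',cv2.resize(a,(700,600),interpolation=2)[...,::-1])
E
```

```text
[ 0.4891 -0.2645  0.1209] [ 0.321  -0.8391 -2.3046] 0.0608462150649959 38.300774859962985 [-0.8365  0.259  -0.3981 -1.1409 -0.8997  0.3695]
scene bail 86 apexpts [ 0.4746 -0.2703  0.2402] 0.24295094625062752 slope x/y [0.1035 0.472 ] x/z [0.1277 0.4714]
[[ 0.4418 -0.3035  0.1895]
 [ 0.4774 -0.2347  0.2026]]
scene blue 407 [ 0.4445 -0.3011  0.0852] [ 0.5072 -0.2348  0.2097]
top bail 89 apexpts [ 0.4748 -0.2689  0.2409] 0.2433614145187668 slope x/y [0.2015 0.47  ] x/z [0.2362 0.4671]
[[ 0.4794 -0.3004  0.1717]
 [ 0.4744 -0.2366  0.1721]]
top blue 243 [ 0.4512 -0.2973  0.08  ] [ 0.502  -0.2397  0.1602]
wrist blue 35386 [ 0.424  -0.3055  0.0817] [ 0.4789 -0.2444  0.1585]
```

View pics/s9.png

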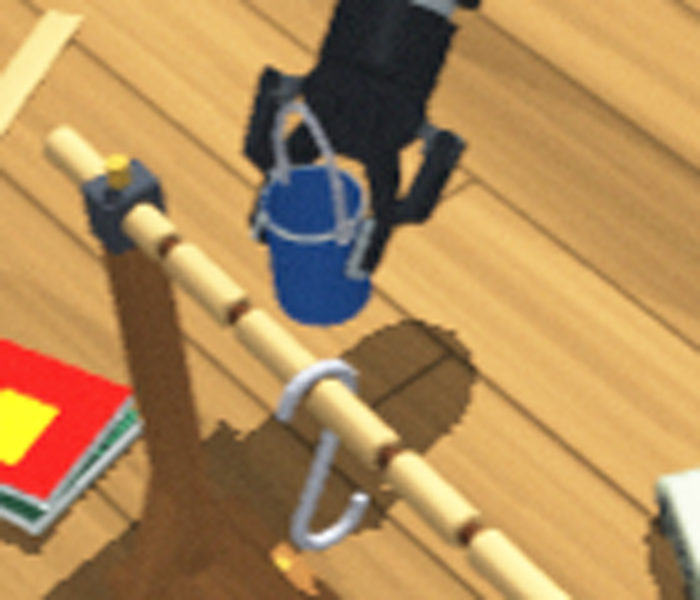

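The tin is held upright with its apex at about (0.4747, -0.2695, 0.2397). The hook sits in the notch with its lower mouth towards the robot. I'll carry the tin to the front of the hook.

```bash
cat > g.py <<'E'
from h import *
go(50,np.radians(20),(.5889,-.030,.1122),(.6589,-.0325,.1122),(.6589,-.0325,.0897))
E
python3 g.py
```

```text
turn [-0.13  0.28  0.03] 1 x [-0.13  0.28  0.03]
shift cm [-10.67  18.58  13.8 ] 8 x [-1.33  2.32  1.72]
shift cm [-4.17 -2.63  4.97] 2 x [-2.09 -1.31  2.49]
shift cm [1.72 0.   1.45] 1 x [1.72 0.   1.45]
q [-0.84  0.26 -0.4  -1.14 -0.9   0.37] t 25.17 f [-0.1  0.5 -2. ] w 0.05994774448079367 38.298593329964206 tcp [ 0.4886 -0.2642  0.1192]
```

play_rows --rows '[[[0,0,0],[-0.5,0.9,0.7],1],[[0,0,0],[-1.1,1.9,1.4],1],[[0,0,0],[-1.1,1.9,1.4],1],[[0,0,0],[-1.1,1.9,1.4],1],[[0,0,0],[-1.1,1.9,1.4],1],[[0,0,0],[-1.1,1.9,1.4],1],[[0,0,0],[-1.1,1.9,1.4],1],[[0,0,0],[-1.1,1.9,1.4],1],[[0,0,0],[-1.1,1.9,1.4],1],[[0,0,0],[-0.9,1.7,1.2],1],[[0,0,0],[-0.5,0.8,0.7],1],[[0,0,0],[0,0,0],1]]'

```text
time: 26.17
tcp_pos: [0.5897, -0.0271, 0.1128]
ee_rot: [0.418, -0.158, 0.891, 0.073]
contact_force: [0.0, 0.2, -2.2]
grip_width: 0.0604
gripper_force: 38.4
```

play_rows --rows '[[[0,0,0],[0,0,0],1],[[0,0,0],[0,0,0],1]]'

```text
time: 26.33
tcp_pos: [0.5892, -0.0301, 0.113]
ee_rot: [0.418, -0.158, 0.892, 0.072]
contact_force: [-0.1, -0.4, -1.9]
grip_width: 0.0602
gripper_force: 38.4
```

```bash
python3 g.py; python3 - <<'E'
from h import *
np.set_printoptions(precision=4,suppress=True)
p,R,s=here(); print(p)
for n in('scene','top'):
    im,d,c=snap(n,n+'10'); P=pts(d,c); X,Y,Z=P[...,0],P[...,1],P[...,2]
    gray=(im.max(2).astype(int)-im.min(2)<60)&(im.mean(2)>70)
    m=(Z>.222)&(Z<.24)&(abs(X-.575)<.03)&(abs(Y+.035)<.03)&gray; q=P[m]; print(n,'apex',len(q),q.mean(0) if len(q) else 0,q[:,2].max() if len(q) else 0)
    for lo,hi in((.195,.206),(.206,.224),(.24,.26),(.331,.34)):
        m=(Z>lo)&(Z<hi)&(abs(X-.645)<.03)&(abs(Y+.038)<.02)&gray; k=P[m]
        if len(k)>2: print(n,lo,len(k),k.mean(0),k.min(0),k.max(0))
E
```

```text
turn [-0.14  0.24  0.12] 1 x [-0.14  0.24  0.12]
shift cm [0.08 0.02 0.03] 1 x [0.08 0.02 0.03]
shift cm [-4.17 -2.63  4.97] 2 x [-2.09 -1.31  2.49]
shift cm [1.72 0.   1.45] 1 x [1.72 0.   1.45]
q [-0.26  0.17 -0.52 -1.36 -0.47  0.19] t 26.33 f [-0.1 -0.4 -1.9] w 0.060238053712408396 38.38258404750377 tcp [ 0.5892 -0.0301  0.113 ]
[ 0.5892 -0.0301  0.113 ]
scene apex 24 [ 0.5749 -0.0331  0.2294] 0.23572695832275092
scene 0.195 12 [ 0.6437 -0.0354  0.2031] [ 0.6354 -0.0388  0.1987] [ 0.6556 -0.0323  0.2057]
scene 0.206 38 [ 0.6439 -0.0352  0.2126] [ 0.6246 -0.0394  0.2061] [ 0.6665 -0.0316  0.2212]
scene 0.24 19 [ 0.6534 -0.0358  0.2508] [ 0.6458 -0.04    0.2403] [ 0.6595 -0.0323  0.259 ]
scene 0.331 13 [ 0.6445 -0.0356  0.3326] [ 0.6365 -0.0377  0.3316] [ 0.655  -0.0322  0.3351]
top apex 29 [ 0.5748 -0.0354  0.2302] 0.2391185938207785
top 0.195 5 [ 0.6482 -0.0339  0.2048] [ 0.6398 -0.0339  0.2031] [ 0.6581 -0.0338  0.2057]
top 0.206 21 [ 0.6343 -0.0358  0.2133] [ 0.6236 -0.0388  0.2062] [ 0.6551 -0.0331  0.2236]
top 0.331 35 [ 0.6432 -0.039   0.3324] [ 0.6306 -0.0574  0.331 ] [ 0.6538 -0.0204  0.3358]
```

play_rows --rows '[[[0,0,0],[-0.6,-0.4,0.7],1],[[0,0,0],[-0.9,-0.55,1.05],1],[[0,0,0],[-0.9,-0.55,1.05],1],[[0,0,0],[-0.8,-0.5,1.0],1],[[0,0,0],[-0.6,-0.4,0.7],1],[[0,0,0],[-0.4,-0.2,0.5],1],[[0,0,0],[0,0,0],1],[[0,0,0],[0,0,0],1],[[0,0,0],[0,0,0],1]]'

```text
time: 27.18
tcp_pos: [0.6594, -0.0322, 0.114]
ee_rot: [0.419, -0.158, 0.891, 0.072]
contact_force: [-0.1, -0.2, -1.9]
grip_width: 0.0602
gripper_force: 38.4
```

```bash
cat > g.py <<'E'
from h import *
import sys
np.set_printoptions(precision=4,suppress=True)
go(50,np.radians(20),(.6589,-.0325,.0897))
im,d,c=snap('scene',sys.argv[1]); P=pts(d,c); X,Y,Z=P[...,0],P[...,1],P[...,2]
gray=(im.max(2).astype(int)-im.min(2)<60)&(im.mean(2)>70)
m=(Z>.2)&(Z<.25)&(abs(X-.645)<.012)&(abs(Y+.035)<.03)&(abs(Y+.036)>.006)&gray; q=P[m]; q=q[np.argsort(q[:,1])]; print('bail near hook',q[::3])
cv2.imwrite(f'pics/{sys.argv[1]}c.png',cv2.resize(im[130:260,200:340],(560,520),interpolation=2)[...,::-1])
E
python3 g.py s11
```

```text
turn [-0.16  0.29  0.12] 1 x [-0.16  0.29  0.12]
shift cm [ 1.9  -0.01  1.52] 1 x [ 1.9  -0.01  1.52]
q [-0.2   0.25 -0.4  -1.31 -0.43  0.08] t 27.18 f [-0.1 -0.2 -1.9] w 0.06019752345374495 38.3977529942058 tcp [ 0.6594 -0.0322  0.114 ]
bail near hook [[ 0.6456 -0.0628  0.2083]
 [ 0.6412 -0.0291  0.2275]
 [ 0.645  -0.0245  0.2269]
 [ 0.6439 -0.0217  0.2286]
 [ 0.6423 -0.0207  0.2198]
 [ 0.6475 -0.0186  0.2179]
 [ 0.643  -0.0163  0.2161]
 [ 0.6484 -0.0133  0.2197]
 [ 0.6469 -0.0126  0.2063]
 [ 0.6469 -0.0086  0.2059]]
```

View pics/s11c.png

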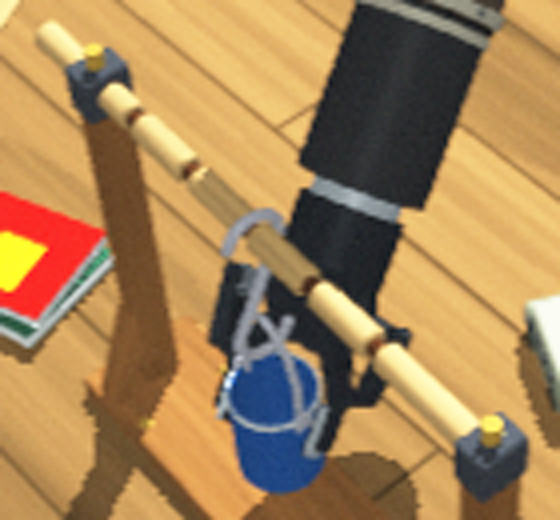

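The bail is threaded over the lower tip with the tin still upright. I'll lower until the hook takes the weight.

play_rows --rows '[[[0,0,0],[0.4,0,0.3],1],[[0,0,0],[0.5,0,0.42],1],[[0,0,0],[0.4,0,0.36],1],[[0,0,0],[0.23,0,0.19],1],[[0,0,0],[0,0,0],1],[[0,0,0],[0,0,0],1]]'

```text
time: 27.73
tcp_pos: [0.6599, -0.0327, 0.0945]
ee_rot: [0.419, -0.157, 0.891, 0.072]
contact_force: [0.9, 0.2, -1.8]
grip_width: 0.0602
gripper_force: 38.4
```

play_rows --rows '[[[0,0,0],[0.08,0,0.06],1],[[0,0,0],[0.08,0,0.06],1],[[0,0,0],[0,0,0],1],[[0,0,0],[0,0,0],1]]'

```text
time: 28.07
tcp_pos: [0.66, -0.0324, 0.0927]
ee_rot: [0.419, -0.158, 0.891, 0.072]
contact_force: [0.2, 0.3, -1.9]
grip_width: 0.0601
gripper_force: 38.4
```

play_rows --rows '[[[0,0,0],[0.08,0,0.06],1],[[0,0,0],[0.08,0,0.06],1],[[0,0,0],[0,0,0],1],[[0,0,0],[0,0,0],1]]'

```text
time: 28.4
tcp_pos: [0.6601, -0.0325, 0.0906]
ee_rot: [0.419, -0.157, 0.891, 0.072]
contact_force: [1.6, 0.5, -0.9]
grip_width: 0.0601
gripper_force: 38.5
```

play_rows --rows '[[[0,0,0],[0.06,0,0.05],1],[[0,0,0],[0,0,0],1],[[0,0,0],[0,0,0],1],[[0,0,0],[0,0,0],1]]'

```text
time: 28.73
tcp_pos: [0.6604, -0.0325, 0.0903]
ee_rot: [0.419, -0.158, 0.891, 0.072]
contact_force: [0.3, -0.2, 2.3]
grip_width: 0.0608
gripper_force: 38.6
```

play_rows --rows '[[[0,0,0],[0.04,0,0.03],1],[[0,0,0],[0,0,0],1],[[0,0,0],[0,0,0],1],[[0,0,0],[0,0,0],1]]'

```text
time: 29.07
tcp_pos: [0.6606, -0.0325, 0.0901]
ee_rot: [0.42, -0.158, 0.891, 0.072]
contact_force: [0.4, 0.8, 4.8]
grip_width: 0.0601
gripper_force: 38.8
```

The hook carries the tin: the load reads +4.8 N against -2 N when free. I'll ease off a touch and release slowly.

play_rows --rows '[[[0,0,0],[0.05,0.05,-0.14],1],[[0,0,0],[0,0,0],1],[[0,0,0],[0,0,0],1]]' --squeeze 20

```text
time: 29.32
tcp_pos: [0.6586, -0.0325, 0.0901]
ee_rot: [0.419, -0.158, 0.891, 0.072]
contact_force: [0.1, -0.1, 5.5]
grip_width: 0.0604
gripper_force: 38.7
```

play_rows --rows '[[[0,0,0],[0,0,0],0.27],[[0,0,0],[0,0,0],0.24],[[0,0,0],[0,0,0],0.21],[[0,0,0],[0,0,0],0.18],[[0,0,0],[0,0,0],0.14],[[0,0,0],[0,0,0],0.1],[[0,0,0],[0,0,0],0.05],[[0,0,0],[0,0,0],0],[[0,0,0],[0,0,0],0],[[0,0,0],[0,0,0],0],[[0,0,0],[0,0,0],0],[[0,0,0],[0,0,0],0]]'

```text
time: 30.32
tcp_pos: [0.6584, -0.0325, 0.0897]
ee_rot: [0.419, -0.158, 0.891, 0.072]
contact_force: [-0.3, 0.7, 0.6]
grip_width: 0.085
gripper_force: 0.0
```

```bash
cat > k.py <<'E'
from h import *
import sys
np.set_printoptions(precision=4,suppress=True)
p,R,s=here(); print(p,s['contact_force'],s['grip_width'],s['time'])
for n in('scene','top','wrist'):
    im,d,c=snap(n,n+sys.argv[1]); P=pts(d,c); X,Y,Z=P[...,0],P[...,1],P[...,2]; hsv=cv2.cvtColor(im,cv2.COLOR_RGB2HSV)
    m=(hsv[...,0]>100)&(hsv[...,0]<125)&(hsv[...,1]>130)&(abs(X-.645)<.07)&(abs(Y+.036)<.07)&(Z>.03)&(Z<.2); q=P[m]
    if len(q)>4: print(n,'blue',len(q),q.min(0),q.max(0))
E
python3 k.py 12; python3 -c "
from h import *
im=load('wrist12')[0];cv2.imwrite('pics/w12.png',im[...,::-1])"
```

```text
[ 0.6584 -0.0325  0.0897] [-0.2647  0.7464  0.6196] 0.08495873018569795 30.3167
scene blue 507 [ 0.6128 -0.0675  0.0538] [ 0.6759 -0.0029  0.1919]
top blue 170 [ 0.6057 -0.0642  0.0527] [ 0.6719 -0.0123  0.152 ]
wrist blue 35238 [ 0.5934 -0.0695  0.0529] [ 0.6417 -0.0133  0.1294]
```

play_rows --rows '[[[0,0,0],[0,0,-1],0],[[0,0,0],[0,0,-1.5],0],[[0,0,0],[0,0,-2],0],[[0,0,0],[0,0,-2.5],0],[[0,0,0],[0,0,-2.5],0],[[0,0,0],[0,0,-2.5],0],[[0,0,0],[0,0,-1],0],[[0,0,0],[0,0,0],0],[[0,0,0],[0,0,0],0],[[0,0,0],[0,0,0],0],[[0,0,0],[0,0,0],0],[[0,0,0],[0,0,0],0]]'

```text
time: 31.47
tcp_pos: [0.5644, -0.0662, 0.1718]
ee_rot: [0.418, -0.157, 0.892, 0.072]
contact_force: [0.4, 0.4, -0.5]
grip_width: 0.0854
gripper_force: 0.0
```

play_rows --rows '[[[0,0,0],[0,0,0],0],[[0,0,0],[0,0,0],0],[[0,0,0],[0,0,0],0],[[0,0,0],[0,0,0],0],[[0,0,0],[0,0,0],0],[[0,0,0],[0,0,0],0],[[0,0,0],[0,0,0],0],[[0,0,0],[0,0,0],0],[[0,0,0],[0,0,0],0],[[0,0,0],[0,0,0],0],[[0,0,0],[0,0,0],0],[[0,0,0],[0,0,0],0]]'

```text
time: 32.47
tcp_pos: [0.5643, -0.0663, 0.1727]
ee_rot: [0.419, -0.158, 0.891, 0.072]
contact_force: [-1.0, 0.1, -0.3]
grip_width: 0.0854
gripper_force: 0.0
```

```bash
python3 k.py 13;  python3 k.py 14; python3 - <<'E'
from h import *
im=load('wrist14')[0]; s=load('scene14')[0][130:260,200:340]
cv2.imwrite('pics/f.png',np.hstack([cv2.resize(s,(430,400),interpolation=2),im[:,140:500]])[...,::-1])
E
```

```text
[ 0.5643 -0.0663  0.1727] [-1.0495  0.0921 -0.27  ] 0.08539190770751397 32.4667
scene blue 517 [ 0.6153 -0.0683  0.0519] [ 0.6768 -0.0048  0.1918]
top blue 178 [ 0.6145 -0.0644  0.0503] [ 0.6724 -0.0123  0.1268]
wrist blue 8870 [ 0.611  -0.0698  0.0535] [ 0.6732 -0.0099  0.1325]
[ 0.5643 -0.0663  0.1728] [ 0.085   0.2547 -0.1299] 0.08522036822924668 32.6167
scene blue 520 [ 0.6143 -0.0681  0.0513] [ 0.6766 -0.0047  0.1915]
top blue 178 [ 0.6146 -0.0645  0.0494] [ 0.6733 -0.0124  0.1267]
wrist blue 8877 [ 0.6109 -0.0698  0.0536] [ 0.673  -0.0101  0.1325]
```

View pics/f.png

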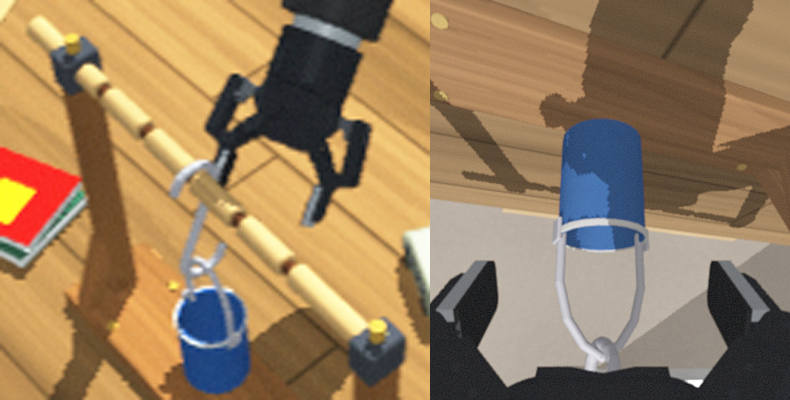

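The tin hangs by its bail in the lower curl, upright and still, with bottom at z ≈ 0.053 and about 1 mm or less of change between pictures. The gripper is clear, so I'm handing in.

```bash
python3 -c "
from rig import *
print(finish_job())"
```

```text
the job is handed in; nothing more can be done
None
```

I handed the job in at about 33 s: the S-hook sits in the notch at y ≈ -0.038 and the blue tin hangs upright and still from its lower curl, clear of the table and gripper. The highest net load I read was about 7 N, and the arm never went near the head, books or bus. The hand-in returned no verdict.

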